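# Close down the salad prep station

## Robot

A 6-joint arm with a two-finger parallel gripper is mounted at the origin on the work surface. World frame = base frame: x ahead of the robot, y to its left, z up, the work surface at z = 0. Lengths are in m, angles in rad, forces in N, time in s.
With the tool pointing down it reaches from about 0.4 to 0.825 m from the base axis. Payload 7 kg.
Tool frame: the origin (TCP) lies where the fingers leave the gripper's body, on its centre line; the fingertips stand 73 mm ahead of it and the grasp point (between the pads) lies 54 mm ahead of it (r.tip_extent is the distance from the TCP to the fingertips, in m); x points along the fingers, y is the direction in which the jaws open and shut, and the axes are right-handed (so a half turn about x gives the same grasp; the last joint's range is limited). The gripper opens to 85 mm and grips with 20 to 120 N. Pads are 22 mm wide; open, the fingers measure 114 mm over their backs; the gripper's body (76 mm by 85 mm) begins 54 mm behind the grasp point. The pads swing forward as they close: fully open they stand 13 mm farther back than shut.
Start: joints at [-0.978, 0.359, 0.012, 0, -1.224, -0.288], TCP at [0.203, -0.644, 0.304] pointing down, gripper open.
Joint ranges: [-3.07, 3.07], [-1.43, 2.12], [-1.02, 1.25], [-3.03, 1.67], [-3.05, -0], [-3.03, 3.03]. Speed limits (rad/s): [2.39, 2.39, 3.01, 3.14, 3.14, 3.14].

## Interface

Orientations are given as a unit quaternion [w, x, y, z].
In Python, from plant import r gives the robot as it stands.
- The arm moves only by the tool drive_tool, never from a script. Its argument "plan" is a list of rows, each a list of 7 numbers: the shift along the tool's x, y, z in cm, then the turn, a rotation vector about the tool's x, y, z in degrees, then the closure, from -1 (fully open) to 1 (shut). A call has 1 to 8 rows; each row is the pose to reach, as a shift and turn from the pose commanded when the call began, along the tool's axes at that moment; what a row does not reach only later rows make up. A row lasts 1/8 s, in which the tool goes at most 62.5 mm and 10.7 degrees, less where a joint would pass 70% of its speed; a pose out of reach is approached as far as the arm can. A call with a gripper value outside its range is refused whole. The fingers move at their own pace and stop on an object; "force" is the grip in N (left out, the last holds). Time passes only in rows, so rows that repeat a pose let the fingers close. It gives the time, the measured TCP pose, the force and the opening at its end, in the units of the state.
- r.read_state(): the state, without advancing time (a new reading comes with each control period).
- r.read_camera(name): name is "scene" or "top" or "wrist"; returns a dict with "image" (384x512x3 uint8, red, green, blue), "z_map" (384x512 float32, m along the optical axis (not along the pixel's ray), 0 where there is no reading), "intrinsics" (3x3 intrinsics, pixels), "D" ([k1, k2, p1, p2, k3] as OpenCV has them; the pictures are not rectified), "rvec" (rotation vector, rad) and "tvec" (3), from world to camera coordinates, as OpenCV has them; the wrist camera has in their place "mount" (4x4, takes a point from camera to tool coordinates, whose origin is the TCP and whose axes are the tool frame's). Camera axes: x right, y down, z forward; pixel columns grow to the right and rows downward; lengths in m; the calibration is good to about 2 mm. A picture is of the moment at which its call begins: read the wrist's pose just before it.
- r.job_done(): hands the job in, once; it reports no verdict.
Trained networks look in the newest picture that a camera, given by its name, has taken for a name from the list of things; names that differ only in an ending like _2 or _b are one class to them, and where a whole thing is asked for, a point or a joint stands for the part that bears it (a point fixed in the world has none). Each returns a list of dicts, best first, with "score" (0 to 1); they miss things now and then, are a little off and sometimes report something else, mostly with a low value. They report only what shows in the picture. A call takes as long as a camera call. They do not tell look-alikes from the thing itself.
- r.look_for(camera, query): "point" ([column, row] in pixels, amid what is visible of it).
- r.cut_out(camera, query): "mask" (384x512 bool, what is visible of it) and "point" ([column, row] in pixels, amid what is visible of it).
- r.landmark_of(camera, query): "point" ([column, row] in pixels: a listed point, or the origin of a listed thing).
The state is a dict: "clock": time; "joints": joint angles; "joint_velocities": joint speeds; "joint_efforts": joint torques, N m; "tool_pos": TCP position; "tcp_rot": TCP orientation; "force": force on the tool from outside, world axes, zero at the start; "ft_torque": the same for the moment, N m; "grip_width": finger opening in m.
Only numpy, scipy, OpenCV 4.12 (cv2) and the standard library are available. Lean on these libraries where they do the work, as an engineer would, in place of code of your own. Each camera call takes 0.05 s, during which the arm holds its last target.

## Task

Close down the prep station: stand all the ingredient tubs upright in the cooled well, and with the scraper block push every swede trimming off the board's far edge into the waste pan below, never touching the trimmings with the gripper or arm, then stand the scraper back on its mat. Only when all that is done, push the well's heavy cover slowly down until it is fully shut, without letting it slam. Leave the pepper mill and the spice jar where they are.

Things in the scene. Friction and masses are not known exactly. Their poses are not given: they have to be found in the camera images.
- well_floor (a point): Cooled ingredient well: an open-topped stainless box, 330 (x) x 210 (y) x 105 mm high, walls 12 mm, fixed. This point is the centre of its inner floor, 30 mm above the worktop; axes: x and y along the box's sides, z up. The hollow is 306 (x) x 186 (y) x 75 mm deep.
- cover_hinge (a point): Middle of the hinge line of the well's cover, on the well's left (+y) rim, level with the underside of the shut cover (105.5 mm above the worktop). The frame turns with the cover: x lies along the hinge; the cover plate reaches from the hinge along this frame's -y, and its outer (upper when shut) face looks along +z.
- cover_edge (a point): Middle of the cover's free edge, on its outer face. The cover is a steel plate 330 mm along the hinge, 205 mm from hinge to free edge, 8 mm thick, about 1 kg.
- cover (a joint): Angle of the cover in rad: 0 shut flat on the well, about 1.6 standing upright (starts between 1.5 and 1.8). Its stiff friction hinge holds it at any angle; it needs a push of about 6 to 8 N near the free edge when upright, less as it comes down. Pushed fast, it bangs.
- board_top (a point): Raised white scraping board, 260 x 260 mm, fixed; this point is the centre of its top face, 105 mm above the worktop; x points across the board to its open far edge, y along that edge. Rails 10 mm wide and 15 mm high run along its two sides (y = -125 and +125 mm), leaving 240 mm between them; the far and near edges are open.
- board_edge (a point): Middle of the board's open far edge (130 mm in x from board_top), beyond and below which the waste pan stands.
- pan_floor (a point): Centre of the inner floor of the waste pan, a stainless pan 170 (x) x 270 (y) x 78 mm high, fixed under and beyond the board's far edge (its centre 70 mm beyond the edge). Same axes as the board.
- mat_top (a point): Centre of the top of the black rubber mat, 100 (x) x 170 (y) x 3 mm, fixed on the worktop: the scraper's place.
- scraper_grip (a point): Scraper block, standing on its foot on the mat at the start: a black foot 54 (x) x 130 (y) x 34 mm high carrying an upright wooden grip 22 (x) x 90 (y) x 52 mm high. This point is the centre of the grip, 62 mm above the underside of the foot, 24 mm below the top. 0.3 kg. Its long foot face looks along its x.
- tub1_mid (a point): Ingredient tub with white lid, 86 (x) x 56 (y) x 60 mm high, 0.2 to 0.4 kg, standing on the worktop; this point is its centre, 30 mm above its underside. Two or three tubs are out; None if absent.
- tub2_mid (a point): Ingredient tub with white lid, 86 (x) x 56 (y) x 60 mm high, 0.2 to 0.4 kg, standing on the worktop; this point is its centre, 30 mm above its underside. Two or three tubs are out; None if absent.
- tub3_mid (a point): Ingredient tub with white lid, 86 (x) x 56 (y) x 60 mm high, 0.2 to 0.4 kg, standing on the worktop; this point is its centre, 30 mm above its underside. Two or three tubs are out; None if absent.
- trim1: Swede trimming: round end slice, 60 mm across, 18 mm thick, 60 g, lying on the board; origin at the centre of its underside. Three to five trimmings lie there; None if absent.
- trim2: Swede trimming: squared side slice, 66 (x) x 34 (y) x 18 mm, 60 g, lying on the board; origin at the centre of its underside. Three to five trimmings lie there; None if absent.
- trim3: Swede trimming: round end slice, 60 mm across, 18 mm thick, 60 g, lying on the board; origin at the centre of its underside. Three to five trimmings lie there; None if absent.
- trim4: Swede trimming: squared side slice, 66 (x) x 34 (y) x 18 mm, 60 g, lying on the board; origin at the centre of its underside. Three to five trimmings lie there; None if absent.
- trim5: Swede trimming: round end slice, 60 mm across, 18 mm thick, 60 g, lying on the board; origin at the centre of its underside. Three to five trimmings lie there; None if absent.
- mill: Wooden pepper mill, 140 mm high, 52 mm across; origin at the centre of its underside. Not part of the job.
- spice: Spice jar, 85 mm high, 48 mm across; origin at the centre of its underside. Not part of the job.
Not all that is in view belongs to the job. Leave any purple look-alike of the part that bears scraper_grip alone.

How it is judged:
On the way, in this order (a step that is already met when the one before it is completed fails the run):
1. all tubs upright in the well, all trimmings in the waste pan and the scraper back on its mat (x of tub1_mid in the frame of well_floor between -0.155 and 0.155 m and y of tub1_mid in the frame of well_floor between -0.095 and 0.095 m and z of each of tub1_mid, tub2_mid, tub3_mid in the frame of well_floor below 0.045 m and angle between each of tub1_mid, tub2_mid, tub3_mid's own z axis and vertical below 0.15 rad and x of tub2_mid in the frame of well_floor between -0.155 and 0.155 m and y of tub2_mid in the frame of well_floor between -0.095 and 0.095 m and x of tub3_mid in the frame of well_floor between -0.155 and 0.155 m and y of tub3_mid in the frame of well_floor between -0.095 and 0.095 m and x of trim1 in the frame of pan_floor between -0.09 and 0.09 m and y of trim1 in the frame of pan_floor between -0.14 and 0.14 m and z of each of trim1, trim2, trim3, trim4, trim5 in the frame of pan_floor below 0.075 m and x of trim2 in the frame of pan_floor between -0.09 and 0.09 m and y of trim2 in the frame of pan_floor between -0.14 and 0.14 m and x of trim3 in the frame of pan_floor between -0.09 and 0.09 m and y of trim3 in the frame of pan_floor between -0.14 and 0.14 m and x of trim4 in the frame of pan_floor between -0.09 and 0.09 m and y of trim4 in the frame of pan_floor between -0.14 and 0.14 m and x of trim5 in the frame of pan_floor between -0.09 and 0.09 m and y of trim5 in the frame of pan_floor between -0.14 and 0.14 m and horizontal distance between scraper_grip and mat_top below 0.045 m and z of scraper_grip in the frame of mat_top below 0.072 m and angle between scraper_grip's own z axis and vertical below 0.1 rad), for 0.2 s.
2. then the cover lowered until shut (value of joint cover below 0.06 rad), for 0.2 s.
At the end, for the whole second after the job is handed in: Every tub present stands upright (within 0.15 rad) inside the well, every trimming present lies in the waste pan, the scraper stands upright on its mat (centre within 45 mm of the mat's centre), and the cover is shut to within 0.06 rad (all of step 1 and value of joint cover below 0.06 rad); the robot touches nothing.
It fails at once if the cover slams: it turns shut faster than 1.2 rad/s within the last 0.3 rad (value of joint cover below 0.3 rad and velocity of joint cover below -1.2 rad/s).
It fails at once if the gripper or arm touches a trimming (contact force between any of the fingers, the arm and trim1 above 0.5 N or contact force between any of the fingers, the arm and trim2 above 0.5 N or contact force between any of the fingers, the arm and trim3 above 0.5 N or contact force between any of the fingers, the arm and trim4 above 0.5 N or contact force between any of the fingers, the arm and trim5 above 0.5 N).
It fails at once if a bystander is moved more than 40 mm or toppled (distance of any of mill, spice from where it was at the start of the episode above 0.04 m or angle between any of mill, spice's own z axis and vertical above 0.5 rad).
Of tub1, tub2, tub3 only 2 to 3 are there at a start; the rules pass over those that are not, and their reading is None.
Of trim1, trim2, trim3, trim4, trim5 only 3 to 5 are there at a start; the rules pass over those that are not, and their reading is None.
At some moment in a run one of tub1, tub2, tub3, scraper may be knocked a few centimetres aside while the robot is not near it.
It also fails if it takes over 192 s, if anything falls off the work surface, if the arm or the gripper's body presses on something with over 40 N, if the wrist force passes 120 N, or if a joint passes its speed limit or range.

## Working session

There is one attempt and no reset: what is moved stays moved. The work goes in short steps, Python scripts to look and compute and a tool call to move; the robot and the scene stay as the last step left them, time stands still between calls to the robot, and variables do not carry over. Pictures are saved under pics/ and viewed, and the job is handed in when it is done.

Besides the shell and the picture viewer there is one more tool, called after "Emit:" as a command line: name --pt "numbers of a row" for each row, then --argument value for the rest. drive_tool: Moves the arm, as the interface text tells. Its arguments: {"type":"object","properties":{"plan":{"type":"array","items":{"type":"array","items":{"type":"number"}}},"force":{"type":"number"}},"required":["plan"]}

```bash
ls; mkdir -p pics; cat > h.py <<'E'
import numpy as np, cv2
from plant import r
from scipy.spatial.transform import Rotation as R
def Rq(q): return R.from_quat([q[1],q[2],q[3],q[0]]).as_matrix()
def cam(name):
    s=r.read_state(); c=r.read_camera(name)
    if 'mount' in c:
        T=np.eye(4);T[:3,:3]=Rq(s['tcp_rot']);T[:3,3]=s['tool_pos']
        c['T']=T@np.array(c['mount'])
    else:
        Rm=cv2.Rodrigues(np.array(c['rvec'],float))[0]
        T=np.eye(4);T[:3,:3]=Rm.T;T[:3,3]=-Rm.T@np.array(c['tvec'],float).ravel(); c['T']=T
    return c
def cloud(c):
    h,w=c['z_map'].shape
    v,u=np.mgrid[:h,:w]
    p=cv2.undistortPoints(np.stack([u,v],-1).reshape(-1,1,2).astype(np.float64),np.array(c['intrinsics'],float),np.array(c['D'],float)).reshape(h,w,2)
    z=c['z_map'].astype(float)
    P=np.stack([p[...,0]*z,p[...,1]*z,z],-1)
    return P@c['T'][:3,:3].T+c['T'][:3,3], z>0
def at(W,ok,pt,n=2):
    u,v=int(round(pt[0])),int(round(pt[1]))
    a=W[max(v-n,0):v+n+1,max(u-n,0):u+n+1].reshape(-1,3);o=ok[max(v-n,0):v+n+1,max(u-n,0):u+n+1].ravel()
    return np.median(a[o],0) if o.any() else None
def save(c,n): 
    cv2.imwrite('pics/'+n+'.png',cv2.resize(c['image'][...,::-1],(768,576),interpolation=cv2.INTER_CUBIC))
E
python3 - <<'E'
from h import *
np.set_printoptions(precision=3,suppress=True)
for n in ['top','scene','wrist']:
    c=cam(n); save(c,n+'0'); W,ok=cloud(c); np.savez('pics/'+n+'0.npz',W=W,ok=ok,im=c['image'])
    print(n,c['T'][:3,3])
    for q in ['well_floor','cover_hinge','cover_edge','board_top','board_edge','pan_floor','mat_top','scraper_grip','tub1_mid','trim1','trim2','mill','spice']:
        print(q,[(round(d['score'],2),np.round(d['point']),at(W,ok,d['point'])) for d in r.landmark_of(n,q) if d['score']>.2])
s=r.read_state();print(s['tool_pos'],s['tcp_rot'],s['clock'])
E
```

```text
pics
top [0.158 0.006 1.408]
well_floor [(0.65, array([172., 190.]), array([0.49 , 0.287, 0.03 ]))]
cover_hinge [(0.56, array([136., 183.]), array([0.508, 0.388, 0.104]))]
cover_edge [(0.68, array([111., 166.]), array([0.6  , 0.506, 0.004]))]
board_top [(0.67, array([243., 123.]), array([0.689, 0.028, 0.06 ])), (0.65, array([358., 159.]), array([ 0.512, -0.329,  0.106]))]
board_edge [(0.92, array([353., 119.]), array([ 0.688, -0.36 ,  0.005])), (0.33, array([353., 141.]), array([ 0.568, -0.317,  0.123]))]
pan_floor [(0.65, array([346., 113.]), array([ 0.713, -0.338,  0.005]))]
mat_top [(0.84, array([272., 189.]), array([ 0.447, -0.044,  0.08 ])), (0.55, array([356., 145.]), array([ 0.554, -0.325,  0.123]))]
scraper_grip [(0.58, array([168., 287.]), array([0.172, 0.313, 0.067])), (0.57, array([278., 187.]), array([ 0.45 , -0.063,  0.088]))]
tub1_mid [(0.78, array([238., 161.]), array([0.558, 0.057, 0.06 ]))]
trim1 [(0.8, array([341., 162.]), array([ 0.502, -0.268,  0.123])), (0.78, array([374., 133.]), array([ 0.588, -0.391,  0.123])), (0.61, array([374., 167.]), array([ 0.475, -0.371
[... 2301 characters left out ...]
-0.338,  0.122])), (0.82, array([173., 325.]), array([ 0.491, -0.384,  0.122])), (0.8, array([209., 290.]), array([ 0.514, -0.277,  0.122])), (0.69, array([249., 307.]), array([ 0.612, -0.265,  0.122])), (0.66, array([213., 364.]), array([ 0.611, -0.406,  0.122])), (0.57, array([338.,  62.]), array([0.51 , 0.384, 0.313]))]
mill [(0.47, array([217., 325.]), array([ 0.574, -0.334,  0.122]))]
spice [(0.6, array([264., 196.]), array([0.456, 0.071, 0.019]))]
wrist [ 0.127 -0.668  0.374]
well_floor []
cover_hinge []
cover_edge []
board_top []
board_edge []
pan_floor []
mat_top []
scraper_grip []
tub1_mid []
trim1 []
trim2 []
mill []
spice []
[ 0.203 -0.644  0.304] [ 0.699 -0.107  0.699  0.107] 2.1
```

View pics/top0.png

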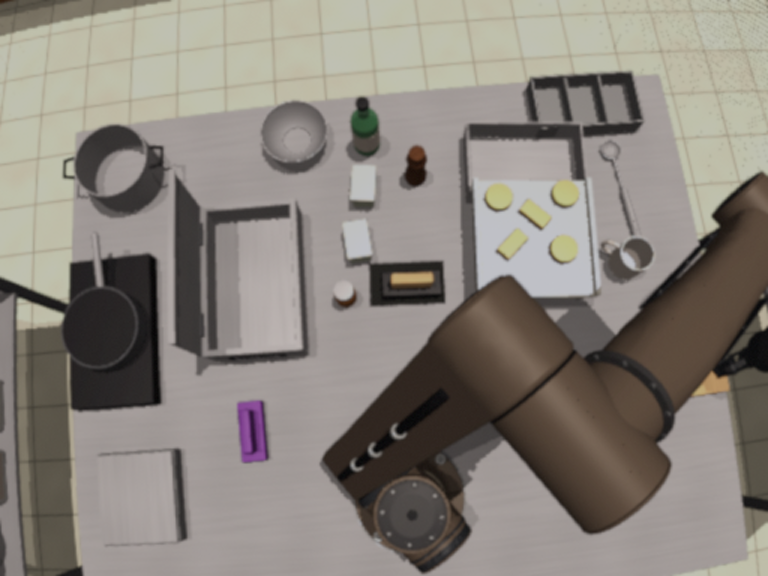

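View pics/scene0.png

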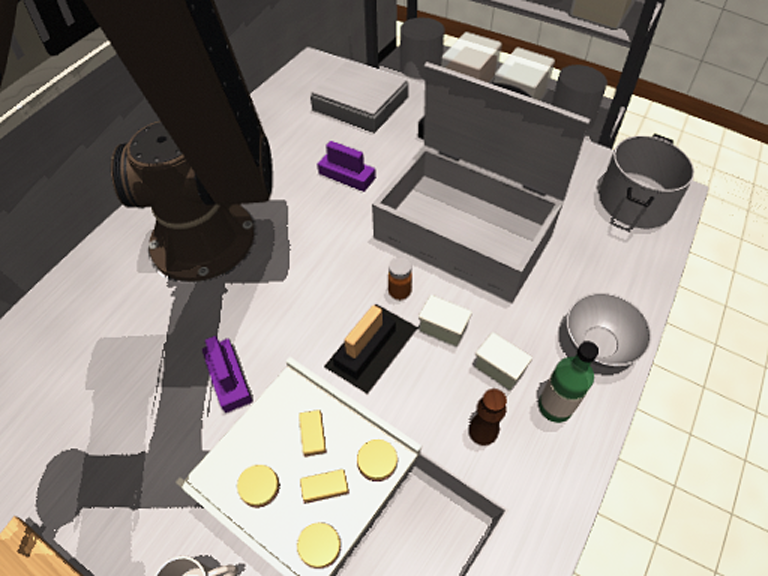

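The top view shows two tubs at about (362,184) and (357,240), and the scraper on its mat at (408,282). Five trimmings lie on the board around (535,220). The well is at (250,280) with its cover standing up, and the spice jar and mill are at (344,293) and (416,165). The purple decoys are elsewhere. Next I'll measure poses from depth.

```bash
cat > meas.py <<'E'
from h import *
np.set_printoptions(precision=3,suppress=True)
def rects(W,ok,xr,yr,zr,minpx=60):
    m=(ok&(W[...,0]>xr[0])&(W[...,0]<xr[1])&(W[...,1]>yr[0])&(W[...,1]<yr[1])&(W[...,2]>zr[0])&(W[...,2]<zr[1])).astype(np.uint8)
    n,L=cv2.connectedComponents(m); out=[]
    for i in range(1,n):
        P=W[L==i]
        if len(P)<minpx: continue
        rc=cv2.minAreaRect((P[:,:2]*1000).astype(np.float32)); (cx,cy),(a,b),t=rc
        if a<b: a,b,t=b,a,t+90
        v,u=np.nonzero(L==i)
        out.append((round(cx),round(cy),round(a),round(b),round((t+90)%180-90,1),round(P[:,2].mean()*1000),len(P),(int(u.mean()),int(v.mean()))))
    return out
E
python3 - <<'E'
from meas import *
for n in ['top','scene']:
    d=np.load(f'pics/{n}0.npz');W,ok=d['W'],d['ok']
    print(n);
    for nm,a in dict(tubs=((.4,.9),(-.05,.2),(.05,.066)),grip=((.35,.6),(-.2,.05),(.08,.096)),foot=((.35,.6),(-.2,.03),(.03,.045)),mat=((.35,.6),(-.2,.05),(.0022,.02)),trims=((.38,.7),(-.5,-.17),(.115,.13)),board=((.3,.7),(-.5,-.17),(.1,.13)),well=((.2,.8),(.1,.42),(.095,.11)),floor=((.2,.8),(.1,.5),(.02,.04)),pan=((.5,1),(-.6,-.1),(.065,.085)),spice=((.4,.5),(.05,.15),(.03,.1)),mill=((.6,.8),(-.15,.02),(.07,.15)),cover=((.2,.8),(.3,.5),(.12,.4))).items():
        print(nm,*rects(W,ok,*a),sep='\n   ')
E
```

```text
top
tubs
   (821, 138, 149, 64, -24.8, 58, 105, (210, 89))
   (696, 33, 87, 57, -8.3, 60, 402, (241, 121))
   (565, 58, 88, 56, 3.0, 60, 423, (237, 159))
grip
   (456, -53, 88, 23, 88.2, 88, 193, (274, 185))
foot
   (457, -53, 127, 55, 85.4, 37, 365, (273, 190))
mat
   (469, -57, 216, 129, 85.4, 5, 623, (269, 188))
trims
   (536, -201, 245, 11, -5.3, 120, 238, (318, 155))
   (509, -449, 256, 13, -5.7, 120, 267, (395, 157))
   (606, -402, 57, 55, -7.7, 123, 243, (376, 128))
   (609, -256, 57, 57, -80.9, 123, 253, (332, 130))
   (565, -328, 66, 36, 43.5, 123, 224, (356, 141))
   (503, -271, 68, 34, -50.5, 123, 217, (341, 162))
   (480, -377, 58, 57, -4.3, 123, 266, (375, 165))
board
   (516, -325, 263, 263, 84.9, 111, 5843, (358, 156))
well
   (496, 291, 333, 214, -2.1, 104, 1280, (165, 185))
floor
   (503, 296, 299, 178, -1.4, 31, 4464, (169, 187))
   (219, 324, 55, 38, 90.0, 33, 127, (166, 271))
pan
   (719, -343, 272, 173, 85.6, 75, 372, (349, 91))
spice
   (445, 96, 44, 44, -42.7, 76, 201, (229, 195))
mill
   (790, 4, 30, 19, 88.7, 116, 125, (246, 88))
   (720, -90, 43, 42, 52.6, 1
[... 849 characters left out ...]
 (491, -449, 222, 11, -5.4, 120, 475, (156, 352))
   (607, -405, 58, 58, 79.2, 122, 686, (212, 362))
board
   (519, -326, 263, 262, -5.2, 109, 13023, (200, 314))
well
   (498, 290, 331, 219, -1.3, 103, 1533, (313, 138))
floor
   (220, 321, 53, 40, -89.4, 31, 147, (241, 116))
   (492, 320, 296, 135, -1.6, 29, 2800, (313, 144))
   (532, 201, 371, 153, 25.9, 30, 435, (302, 174))
   (789, 189, 85, 22, 89.1, 29, 124, (385, 211))
pan
   (761, -234, 191, 94, -41.3, 75, 328, (313, 334))
spice
   (453, 91, 45, 44, -59.1, 67, 321, (266, 183))
mill
   (793, 2, 34, 15, -81.1, 117, 157, (369, 251))
   (723, -96, 47, 41, -21.4, 119, 412, (327, 271))
cover
   (500, 387, 333, 21, -0.9, 227, 5715, (334, 85))
```

```bash
cat > go.py <<'E'
from h import *
import sys
np.set_printoptions(precision=2,suppress=True)
# usage: go.py x y z phi ... : TCP target, jaws direction phi deg (mod 180), tool down
def row(p,phi,s=None,flip=None):
    s=s or r.read_state(); M=Rq(s['tcp_rot']); p0=np.array(s['tool_pos'])
    best=None
    for f in ([phi,phi+180] if flip is None else [phi+180*flip]):
        c,si=np.cos(np.radians(f)),np.sin(np.radians(f))
        T=np.array([[0,c,si],[0,si,-c],[-1,0,0]])
        rv=np.degrees(R.from_matrix(M.T@T).as_rotvec())
        if best is None or np.linalg.norm(rv)<np.linalg.norm(best[1]): best=(T,rv)
    sh=M.T@(np.array(p)-p0)*100
    n=max(np.linalg.norm(sh)/6.25,np.linalg.norm(best[1])/10.7)
    return np.r_[sh,best[1]],n
if __name__=='__main__':
    a=list(map(float,sys.argv[1:]))
    s=r.read_state()
    print('t',s['clock'],'pos',np.array(s['tool_pos']).round(4),'F',np.array(s['force']),'w',s['grip_width'],'j',np.array(s['joints']))
    for i in range(0,len(a),4):
        w,n=row(a[i:i+3],a[i+3],s); print(w.round(2).tolist(),'rows>=%.1f'%n)
E
python3 go.py .697 .031 .25 82  .697 .031 .094 82
```

```text
t 2.1 pos [ 0.2  -0.64  0.3 ] F [-0.51  0.75  0.63] w 0.08547263904555352 j [-0.98  0.36  0.01  0.   -1.22 -0.29]
[5.39, 49.54, 67.42, 25.46, 0.0, 0.0] rows>=13.4
[20.99, 49.54, 67.42, 25.46, 0.0, 0.0] rows>=13.8
```

Emit:
drive_tool --pt "0 49.5 67.4 25.5 0 0 -1" --pt "0 49.5 67.4 25.5 0 0 -1" --pt "0 49.5 67.4 25.5 0 0 -1" --pt "0 49.5 67.4 25.5 0 0 -1" --pt "0 49.5 67.4 25.5 0 0 -1" --pt "0 49.5 67.4 25.5 0 0 -1" --pt "0 49.5 67.4 25.5 0 0 -1" --pt "0 49.5 67.4 25.5 0 0 -1"

```text
clock: 3.1
tool_pos: [0.4963, -0.2428, 0.3044]
tcp_rot: [0.706, 0.049, 0.705, -0.05]
force: [0.8, -0.8, 0.1]
grip_width: 0.0854
```

```bash
python3 go.py .697 .031 .25 82  .697 .031 .094 82
```

```text
t 3.1 pos [ 0.5  -0.24  0.3 ] F [ 0.81 -0.76  0.15] w 0.08542624173632328 j [-0.1   0.16 -0.26  0.   -1.15 -1.61]
[5.45, 29.91, 16.05, -0.02, 0.05, 0.01] rows>=5.5
[21.05, 29.92, 16.03, -0.02, 0.05, 0.01] rows>=6.4
```

Emit:
drive_tool --pt "5 29.8 16 0 0 0 -1" --pt "5 29.8 16 0 0 0 -1" --pt "5 29.8 16 0 0 0 -1" --pt "5 29.8 16 0 0 0 -1" --pt "5 29.8 16 0 0 0 -1" --pt "5 29.8 16 0 0 0 -1" --pt "5 29.8 16 0 0 0 -1"

```text
clock: 3.98
tool_pos: [0.6962, 0.0301, 0.2524]
tcp_rot: [0.705, 0.049, 0.706, -0.049]
force: [-0.4, 0.0, -0.2]
grip_width: 0.0854
```

```bash
python3 go.py .697 .031 .25 82  .697 .031 .094 82; python3 -c "
from meas import *
c=cam('wrist');save(c,'w1');W,ok=cloud(c);print(rects(W,ok,(.5,.9),(-.1,.2),(.05,.068)))
c=cam('top');save(c,'t1')"
```

```text
t 3.975 pos [0.7  0.03 0.25] F [-0.37  0.   -0.2 ] w 0.08539837320552932 j [ 0.32  0.43 -0.   -0.   -1.14 -2.03]
[0.24, 0.1, 0.07, 0.1, -0.09, 0.04] rows>=0.0
[15.84, 0.11, 0.1, 0.1, -0.09, 0.04] rows>=2.5
[(578, 57, 67, 56, 3.3, 60, 5713, (265, 39)), (612, 182, 95, 3, -2.0, 59, 1418, (422, 59)), (698, 31, 86, 56, -8.2, 60, 5386, (255, 180)), (717, -82, 39, 17, 31.9, 57, 402, (142, 215)), (773, 163, 72, 12, -78.3, 58, 405, (395, 238)), (798, 18, 64, 27, 78.7, 59, 560, (254, 272)), (853, 106, 60, 11, 13.4, 58, 239, (343, 312))]
```

Emit:
drive_tool --pt "6 0.1 0.1 0 0 0 -1" --pt "11 0.1 0.1 0 0 0 -1" --pt "15.7 0.1 0.1 0 0 0 -1" --pt "15.7 0.1 0.1 0 0 0 -1" --pt "15.7 0.1 0.1 0 0 0 1" --pt "15.7 0.1 0.1 0 0 0 1" --pt "15.7 0.1 0.1 0 0 0 1" --pt "15.7 0.1 0.1 0 0 0 1" --force 40

```text
clock: 5.08
tool_pos: [0.6983, 0.0293, 0.1004]
tcp_rot: [0.707, 0.05, 0.704, -0.049]
force: [-0.4, 0.4, 7.6]
grip_width: 0.0555
```

Emit:
drive_tool --pt "-5 0 0 0 0 0 1" --pt "-11 0 0 0 0 0 1" --pt "-16 0 0 0 0 0 1" --pt "-16 0 0 0 0 0 1"

```text
clock: 5.58
tool_pos: [0.6983, 0.0292, 0.2637]
tcp_rot: [0.709, 0.05, 0.702, -0.048]
force: [-0.1, 0.2, -3.8]
grip_width: 0.0553
```

```bash
python3 go.py .570 .285 .26 88.5  .570 .285 .126 88.5
```

```text
t 5.575 pos [0.7  0.03 0.26] F [-0.07  0.16 -3.83] w 0.05532288695114871 j [ 0.32  0.42  0.01  0.   -1.15 -2.03]
[0.3, 23.54, -16.27, -6.51, 0.56, -0.18] rows>=4.6
[13.7, 23.49, -16.4, -6.51, 0.56, -0.18] rows>=5.1
```

Emit:
drive_tool --pt "0 23.5 -16.4 -6.5 0.5 0 1" --pt "0 23.5 -16.4 -6.5 0.5 0 1" --pt "0 23.5 -16.4 -6.5 0.5 0 1" --pt "0 23.5 -16.4 -6.5 0.5 0 1" --pt "0 23.5 -16.4 -6.5 0.5 0 1" --pt "0 23.5 -16.4 -6.5 0.5 0 1" --pt "0 23.5 -16.4 -6.5 0.5 0 1"

```text
clock: 6.45
tool_pos: [0.5665, 0.2842, 0.2563]
tcp_rot: [0.704, 0.009, 0.711, -0.009]
force: [-0.4, -0.2, -3.8]
grip_width: 0.0551
```

```bash
python3 go.py .570 .285 .133 88.5; python3 -c "
from h import *
c=cam('scene');save(c,'s2')
c=cam('wrist');save(c,'w2')"
```

```text
t 6.45 pos [0.57 0.28 0.26] F [-0.38 -0.21 -3.83] w 0.055093404740588554 j [ 0.77  0.33 -0.14 -0.01 -1.11 -2.36]
[12.33, 0.09, 0.47, -0.02, -0.57, 0.01] rows>=2.0
```

View pics/s2.png

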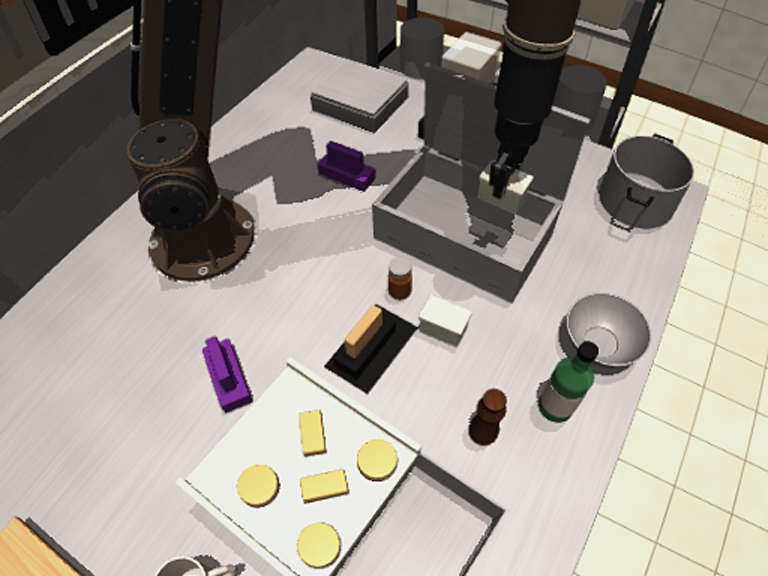

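View pics/w2.png

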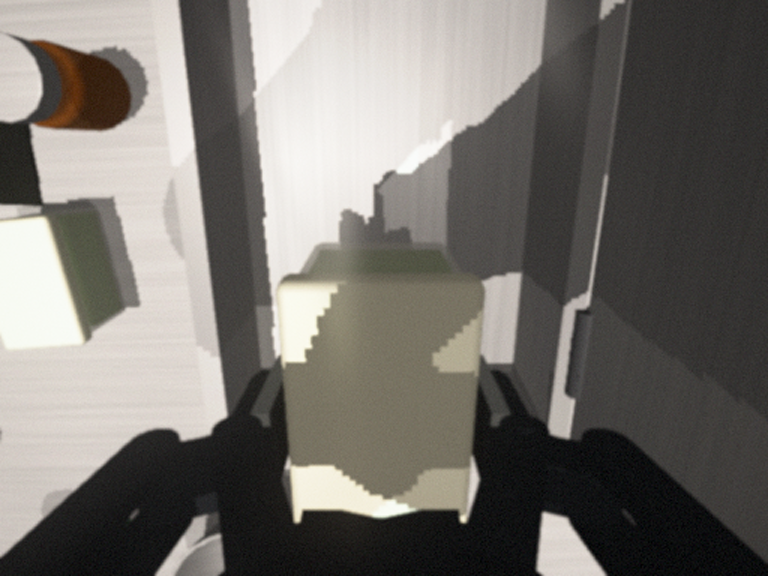

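```bash
python3 -c "
from meas import *
c=cam('wrist');W,ok=cloud(c)
P=W[185:335,200:310].reshape(-1,3);o=ok[185:335,200:310].ravel();P=P[o]
print(P.min(0),P.max(0),np.median(P,0))
A=np.c_[P[:,:2]-P[:,:2].mean(0),np.ones(len(P))];print(np.linalg.lstsq(A,P[:,2],rcond=None)[0])
for v in range(160,345,12): print(v,W[v,255])
"
```

```text
[0.522 0.258 0.211] [0.596 0.309 0.219] [0.555 0.284 0.216]
[-0.006 -0.003  0.216]
160 [0.551 0.286 0.031]
172 [0.525 0.286 0.184]
184 [0.523 0.286 0.211]
196 [0.526 0.285 0.217]
208 [0.531 0.285 0.217]
220 [0.537 0.285 0.216]
232 [0.542 0.285 0.217]
244 [0.547 0.285 0.217]
256 [0.553 0.285 0.217]
268 [0.559 0.285 0.216]
280 [0.565 0.284 0.216]
292 [0.571 0.284 0.216]
304 [0.577 0.284 0.216]
316 [0.584 0.284 0.216]
328 [0.591 0.284 0.216]
340 [0.598 0.284 0.216]
```

Emit:
drive_tool --pt "5 0.1 0.4 0 -0.5 0 1" --pt "10 0.1 0.4 0 -0.5 0 1" --pt "12.3 0.1 0.4 0 -0.5 0 1" --pt "12.5 0.1 0.4 0 -0.5 0 1" --pt "12.5 0.1 0.4 0 -0.5 0 -1" --pt "12.5 0.1 0.4 0 -0.5 0 -1" --pt "12.5 0.1 0.4 0 -0.5 0 -1" --pt "6 0.1 0.4 0 -0.5 0 -1"

```text
clock: 7.6
tool_pos: [0.5685, 0.284, 0.1907]
tcp_rot: [0.704, 0.008, 0.71, -0.012]
force: [1.0, -0.7, 0.3]
grip_width: 0.0856
```

```bash
python3 go.py .569 .057 .26 93.3
```

```text
t 7.6 pos [0.57 0.28 0.19] F [ 1.01 -0.7   0.31] w 0.0856480993591193 j [ 0.77  0.39 -0.22 -0.   -0.97 -2.37]
[-6.81, -22.73, 0.62, -4.88, -0.42, 0.29] rows>=3.8
```

Emit:
drive_tool --pt "-6.8 0 0.6 0 0 0 -1" --pt "-6.8 -6 0.6 -4.9 0 0 -1" --pt "-6.8 -22.7 0.6 -4.9 -0.4 0.3 -1" --pt "-6.8 -22.7 0.6 -4.9 -0.4 0.3 -1" --pt "-6.8 -22.7 0.6 -4.9 -0.4 0.3 -1" --pt "-6.8 -22.7 0.6 -4.9 -0.4 0.3 -1" --pt "-6.8 -22.7 0.6 -4.9 -0.4 0.3 -1"

```text
clock: 8.48
tool_pos: [0.5706, 0.0584, 0.2628]
tcp_rot: [0.71, -0.018, 0.704, 0.023]
force: [-1.0, 0.6, -0.0]
grip_width: 0.0851
```

```bash
python3 -c "
from meas import *
c=cam('wrist');save(c,'w3');W,ok=cloud(c);print(rects(W,ok,(.45,.8),(0,.19),(.05,.068)));print(rects(W,ok,(.35,.7),(.2,.37),(.08,.1)))
c=cam('scene');save(c,'s3');W,ok=cloud(c);print(rects(W,ok,(.4,.8),(0,.19),(.05,.068)));print(rects(W,ok,(.35,.7),(.2,.37),(.08,.1)))
";python3 go.py .569 .057 .1 93.3
```

```text
[(465, 88, 43, 15, 65.4, 57, 302, (289, 60)), (550, 183, 199, 3, -1.4, 59, 1901, (389, 148)), (567, 57, 85, 56, 3.4, 60, 5129, (250, 170)), (772, 157, 45, 7, -73.2, 56, 215, (324, 343))]
[(569, 279, 86, 50, -0.1, 89, 3876, (489, 200)), (650, 263, 125, 3, 88.6, 90, 1271, (455, 276))]
[(443, 185, 86, 5, -1.5, 59, 94, (278, 159)), (598, 181, 123, 7, -0.7, 59, 152, (325, 181)), (455, 84, 45, 29, 22.1, 58, 78, (266, 186)), (570, 55, 86, 59, 3.1, 58, 567, (296, 209))]
[(574, 283, 77, 61, -0.5, 88, 373, (333, 150))]
t 8.575 pos [0.57 0.06 0.26] F [ 0.25 -0.16  0.99] w 0.08548244282555566 j [ 0.44  0.22 -0.28 -0.   -1.06 -1.95]
[16.25, -0.3, -0.3, 0.11, 0.44, -0.32] rows>=2.6
```

Tub A is standing in the well. Now I'll grasp tub B.

Emit:
drive_tool --pt "6 -0.2 -0.3 0 0.4 -0.3 -1" --pt "11 -0.2 -0.3 0 0.4 -0.3 -1" --pt "16.2 -0.2 -0.3 0 0.4 -0.3 -1" --pt "16.2 -0.2 -0.3 0 0.4 -0.3 -1" --pt "16.2 -0.2 -0.3 0 0.4 -0.3 1" --pt "16.2 -0.2 -0.3 0 0.4 -0.3 1" --pt "16.2 -0.2 -0.3 0 0.4 -0.3 1" --pt "16.2 -0.2 -0.3 0 0.4 -0.3 1" --force 40

```text
clock: 9.57
tool_pos: [0.5701, 0.0578, 0.1029]
tcp_rot: [0.708, -0.02, 0.705, 0.022]
force: [-1.1, 1.0, 7.4]
grip_width: 0.0555
```

Emit:
drive_tool --pt "-5 0 0 0 0 0 1" --pt "-11 0 0 0 0 0 1" --pt "-16 0 0 0 0 0 1" --pt "-16 0 0 0 0 0 1"

```text
clock: 10.07
tool_pos: [0.5703, 0.0576, 0.2661]
tcp_rot: [0.71, -0.02, 0.703, 0.022]
force: [-0.2, 0.7, -3.7]
grip_width: 0.0552
```

```bash
python3 go.py .427 .285 .26 88.5
```

```text
t 10.075 pos [0.57 0.06 0.27] F [-0.16  0.69 -3.73] w 0.05522651261942812 j [ 0.44  0.22 -0.28  0.   -1.07 -1.95]
[0.56, 23.54, -12.97, 4.88, 0.56, -0.22] rows>=4.3
```

Emit:
drive_tool --pt "0 23.5 -13 4.9 0.5 -0.2 1" --pt "0 23.5 -13 4.9 0.5 -0.2 1" --pt "0 23.5 -13 4.9 0.5 -0.2 1" --pt "0 23.5 -13 4.9 0.5 -0.2 1" --pt "0 23.5 -13 4.9 0.5 -0.2 1" --pt "0 23.5 -13 4.9 0.5 -0.2 1" --pt "0 23.5 -13 4.9 0.5 -0.2 1"

```text
clock: 10.95
tool_pos: [0.4252, 0.2832, 0.26]
tcp_rot: [0.704, 0.008, 0.71, -0.011]
force: [0.4, -0.3, -1.9]
grip_width: 0.0554
```

```bash
python3 go.py .427 .285 .134 88.5
```

```text
t 10.95 pos [0.43 0.28 0.26] F [ 0.43 -0.31 -1.88] w 0.05539933298696988 j [ 0.97  0.13 -0.4  -0.01 -1.05 -2.56]
[12.59, 0.24, 0.29, -0.07, -0.51, 0.24] rows>=2.0
```

Emit:
drive_tool --pt "5 0.2 0.3 0 -0.5 0.2 1" --pt "10 0.2 0.3 0 -0.5 0.2 1" --pt "12.4 0.2 0.3 0 -0.5 0.2 1" --pt "12.6 0.2 0.3 0 -0.5 0.2 1" --pt "12.6 0.2 0.3 0 -0.5 0.2 -1" --pt "12.6 0.2 0.3 0 -0.5 0.2 -1" --pt "12.6 0.2 0.3 0 -0.5 0.2 -1" --pt "6 0.2 0.3 0 -0.5 0.2 -1"

```text
clock: 11.95
tool_pos: [0.4261, 0.284, 0.194]
tcp_rot: [0.705, 0.007, 0.709, -0.012]
force: [0.8, 1.5, 0.8]
grip_width: 0.0855
```

Emit:
drive_tool --pt "-6 0 0 0 0 0 -1" --pt "-9 0 0 0 0 0 -1" --pt "-9 0 0 0 0 0 -1"

```text
clock: 12.32
tool_pos: [0.4283, 0.2866, 0.2902]
tcp_rot: [0.709, 0.011, 0.705, -0.008]
force: [0.2, -0.5, -1.4]
grip_width: 0.0856
```

```bash
python3 -c "
from meas import *
c=cam('wrist');save(c,'w4');W,ok=cloud(c);print(rects(W,ok,(.35,.7),(.2,.37),(.08,.1)))
";python3 go.py .459 -.0545 .26 -3.2
```

```text
[(359, 200, 19, 1, -0.4, 90, 122, (150, 104)), (424, 284, 86, 56, -1.6, 90, 5196, (249, 171)), (568, 285, 86, 56, -1.8, 90, 3457, (253, 298))]
t 12.375 pos [0.43 0.29 0.29] F [ 0.04  0.3  -0.66] w 0.08552859319851422 j [ 0.97  0.1  -0.36  0.   -1.1  -2.57]
[2.73, -33.97, 4.04, -88.33, 0.22, -0.03] rows>=8.3
```

View pics/w4.png

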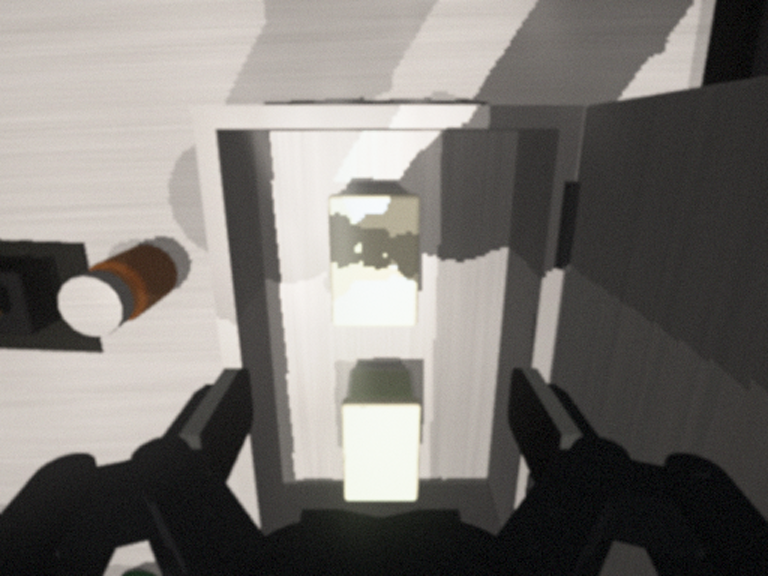

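Wrist view shows both tubs upright in the well, at (380,260) and (380,450). On to the scraper.

Emit:
drive_tool --pt "0 -34 4 -88 0 0 -1" --pt "0 -34 4 -88 0 0 -1" --pt "0 -34 4 -88 0 0 -1" --pt "0 -34 4 -88 0 0 -1" --pt "0 -34 4 -88 0 0 -1" --pt "0 -34 4 -88 0 0 -1" --pt "0 -34 4 -88 0 0 -1" --pt "0 -34 4 -88 0 0 -1"

```text
clock: 13.38
tool_pos: [0.4577, -0.0565, 0.2855]
tcp_rot: [0.549, -0.444, 0.551, 0.445]
force: [0.8, 0.8, 1.1]
grip_width: 0.0854
```

Emit:
drive_tool --pt "0 0 0 -3 0 0 -1" --pt "0 0 0 -3 0 0 -1"

```text
clock: 13.62
tool_pos: [0.4579, -0.0553, 0.2858]
tcp_rot: [0.539, -0.457, 0.54, 0.458]
force: [-0.5, 0.4, 0.1]
grip_width: 0.0851
```

```bash
python3 -c "
from meas import *
c=cam('wrist');save(c,'w5');W,ok=cloud(c);print(rects(W,ok,(.35,.6),(-.2,.05),(.08,.1)));print(rects(W,ok,(.35,.6),(-.2,.05),(.03,.045)));print(rects(W,ok,(.35,.6),(-.2,.05),(.0015,.008)))
";python3 go.py .459 -.0545 .119 -3.2
```

```text
[(488, -192, 173, 1, -5.2, 94, 796, (187, 26)), (460, -54, 89, 22, 86.5, 88, 2112, (251, 179))]
[(441, -197, 63, 1, -5.4, 36, 185, (247, 24)), (460, -54, 129, 54, 86.4, 37, 3394, (251, 157))]
[(445, -197, 57, 1, -4.0, 5, 70, (242, 31)), (468, -44, 173, 102, 86.5, 3, 5309, (240, 165))]
t 13.675 pos [ 0.46 -0.06  0.29] F [ 0.01 -1.37 -0.08] w 0.08546473627621129 j [ 0.31  0.01 -0.46  0.   -1.09 -0.47]
[16.7, -0.1, 0.1, -6.23, -0.03, -0.06] rows>=2.7
```

View pics/w5.png

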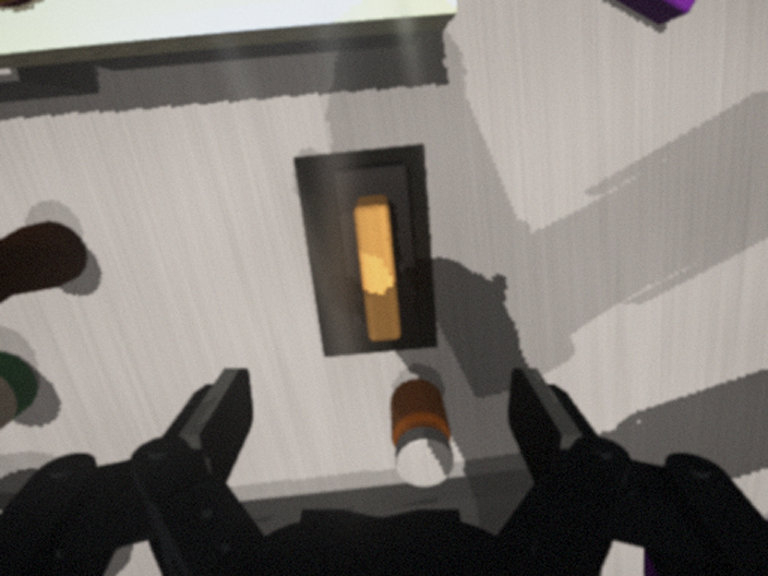

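Emit:
drive_tool --pt "6 0.1 0.2 -6.5 0 0 -1" --pt "11 0.1 0.2 -6.5 0 0 -1" --pt "16 0.1 0.2 -6.5 0 0 -1" --pt "16.7 0.1 0.2 -6.5 0 0 -1" --pt "16.7 0.1 0.2 -6.5 0 0 -1" --pt "16.7 0.1 0.2 -6.5 0 0 -1"

```text
clock: 14.42
tool_pos: [0.459, -0.0527, 0.1216]
tcp_rot: [0.513, -0.488, 0.511, 0.487]
force: [-0.1, -0.2, -0.4]
grip_width: 0.0853
```

```bash
python3 go.py .460 -.054 .119 -3.5
```

```text
t 14.425 pos [ 0.46 -0.05  0.12] F [-0.08 -0.21 -0.44] w 0.08530957411841775 j [ 0.31  0.22 -0.68  0.   -0.67 -0.36]
[0.26, -0.1, -0.12, 0.66, 0.04, 0.2] rows>=0.1
```

Emit:
drive_tool --pt "0.2 -0.1 0 0.5 0 0 1" --pt "0.2 -0.1 0 0.5 0 0 1" --pt "0.2 -0.1 0 0.5 0 0 1" --pt "0.2 -0.1 0 0.5 0 0 1" --pt "0.2 -0.1 0 0.5 0 0 1" --pt "0.2 -0.1 0 0.5 0 0 1" --pt "0.2 -0.1 0 0.5 0 0 1" --force 100

```text
clock: 15.3
tool_pos: [0.459, -0.0531, 0.1182]
tcp_rot: [0.514, -0.486, 0.514, 0.485]
force: [-0.7, -0.5, 5.7]
grip_width: 0.0208
```

```bash
python3 go.py .460 -.054 .119 -3.5
```

```text
t 15.3 pos [ 0.46 -0.05  0.12] F [-0.68 -0.5   5.69] w 0.020835371661945875 j [ 0.31  0.23 -0.68  0.   -0.66 -0.37]
[-0.08, -0.1, -0.09, 0.18, -0.02, 0.04] rows>=0.0
```

Emit:
drive_tool --pt "-5 0 0 0 0 0 1" --pt "-10 0 0 0 0 0 1" --pt "-17 0 0 0 0 0 1" --pt "-17 0 0 0 0 0 1" --pt "-17 0 0 0 0 0 1"

```text
clock: 15.92
tool_pos: [0.4582, -0.053, 0.2872]
tcp_rot: [0.515, -0.485, 0.514, 0.485]
force: [0.2, -0.4, -3.9]
grip_width: 0.021
```

```bash
python3 go.py .4014 -.3652 .28 -5.2; python3 -c "
from meas import *
c=cam('wrist');save(c,'w6');W,ok=cloud(c);print(rects(W,ok,(.35,.6),(-.2,.1),(.23,.27)));print(rects(W,ok,(.35,.6),(-.2,.1),(.19,.225)))"
```

```text
t 15.925 pos [ 0.46 -0.05  0.29] F [ 0.22 -0.43 -3.9 ] w 0.021021949223893617 j [ 0.31  0.01 -0.46 -0.   -1.09 -0.37]
[0.7, 3.83, -31.5, 1.83, 0.04, 0.0] rows>=5.1
[(459, -59, 74, 70, -45.8, 258, 15018, (253, 268)), (500, -50, 9, 4, 50.6, 268, 97, (140, 334)), (418, -45, 9, 4, -57.1, 268, 104, (366, 334))]
[(457, -84, 70, 54, 86.4, 206, 8340, (253, 166)), (479, 3, 14, 3, 87.2, 206, 66, (225, 321)), (444, 5, 14, 3, 88.4, 206, 66, (281, 321))]
```

View pics/w6.png

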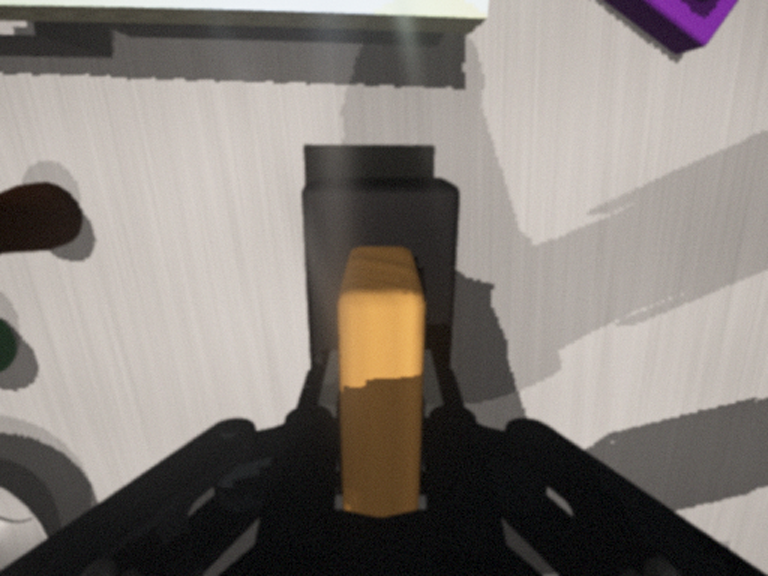

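The scraper is held level, with its foot top at z = 0.206. Moving to the start of lane A.

Emit:
drive_tool --pt "0 3.8 -31.5 1.8 0 0 1" --pt "0 3.8 -31.5 1.8 0 0 1" --pt "0 3.8 -31.5 1.8 0 0 1" --pt "0 3.8 -31.5 1.8 0 0 1" --pt "0 3.8 -31.5 1.8 0 0 1" --pt "0 3.8 -31.5 1.8 0 0 1" --pt "0 3.8 -31.5 1.8 0 0 1"

```text
clock: 16.85
tool_pos: [0.4014, -0.3654, 0.2853]
tcp_rot: [0.522, -0.475, 0.523, 0.478]
force: [1.1, 0.8, -2.5]
grip_width: 0.0209
```

```bash
python3 -c "
from meas import *
c=cam('scene');save(c,'s7');W,ok=cloud(c)
for b in rects(W,ok,(.38,.7),(-.5,-.17),(.115,.13)): print(b)
c=cam('wrist');save(c,'w7')
"; python3 go.py .4014 -.3652 .225 -5.2
```

```text
(531, -201, 262, 12, -5.4, 119, 512, (235, 269))
(505, -273, 67, 35, -49.6, 122, 421, (207, 287))
(613, -259, 58, 58, -58.9, 122, 562, (251, 305))
(484, -382, 58, 57, 35.1, 122, 574, (171, 322))
(567, -331, 65, 35, 43.5, 122, 475, (215, 322))
(491, -449, 222, 11, -5.4, 120, 473, (156, 352))
(608, -404, 58, 58, -11.8, 122, 686, (212, 362))
t 16.95 pos [ 0.4  -0.36  0.29] F [ 0.12  0.7  -2.67] w 0.020987874349157432 j [-0.38  0.16 -0.3  -0.   -1.11  0.29]
[6.15, 0.07, -0.1, 0.09, 0.05, -0.1] rows>=1.0
```

View pics/s7.png

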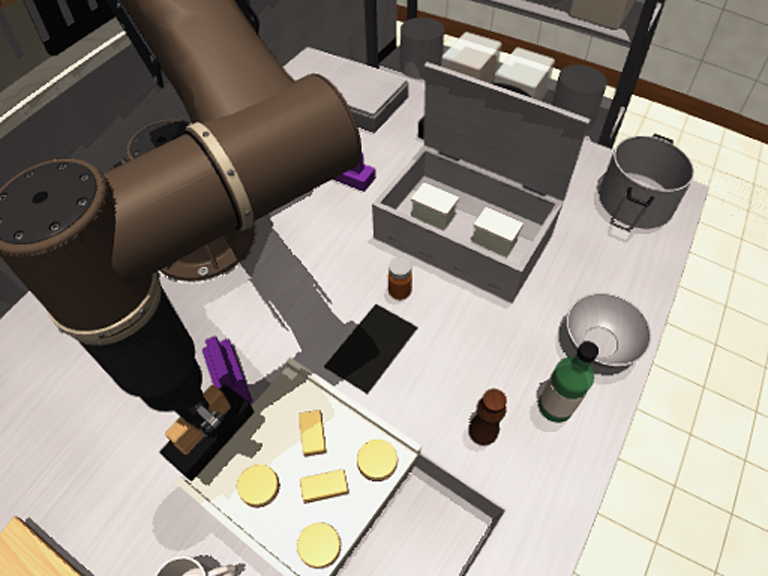

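View pics/w7.png

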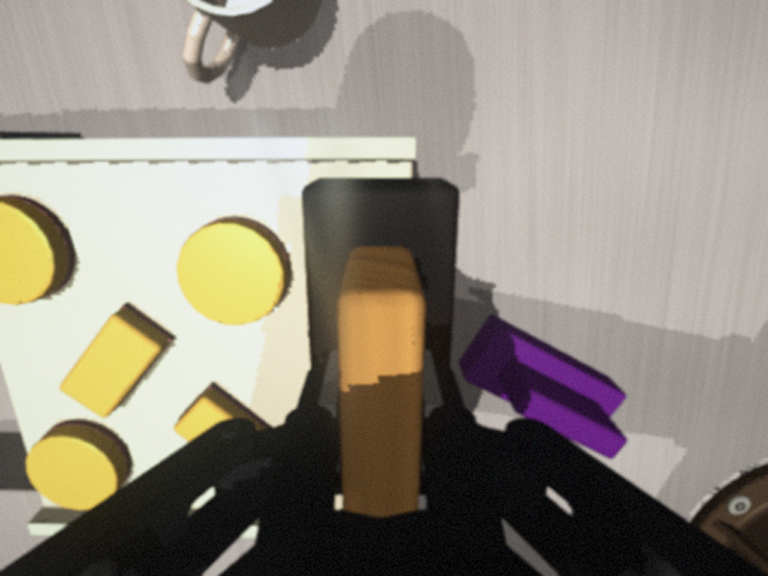

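Emit:
drive_tool --pt "4 0 -0.1 0 0 0 1" --pt "6 0 -0.1 0 0 0 1" --pt "6 0 -0.1 0 0 0 1" --pt "6.2 0 -0.1 0 0 0 1" --pt "6.2 0 -0.1 0 0 0 1"

```text
clock: 17.58
tool_pos: [0.403, -0.3662, 0.2268]
tcp_rot: [0.522, -0.478, 0.521, 0.477]
force: [0.1, -0.3, -2.2]
grip_width: 0.0208
```

```bash
python3 go.py .4014 -.3652 .222 -5.2
```

```text
t 17.575 pos [ 0.4  -0.37  0.23] F [ 0.1  -0.31 -2.23] w 0.020772322529091194 j [-0.38  0.21 -0.39  0.   -0.97  0.29]
[0.48, 0.17, 0.08, 0.1, -0.04, 0.12] rows>=0.1
```

Emit:
drive_tool --pt "0.4 0 0 0 0 0 1" --pt "0.4 -1.5 0 0 0 0 1" --pt "0.4 -3 0 0 0 0 1" --pt "0.4 -4.5 0 0 0 0 1" --pt "0.4 -6 0 0 0 0 1" --pt "0.4 -7.5 0 0 0 0 1" --pt "0.4 -9 0 0 0 0 1" --pt "0.4 -10.5 0 0 0 0 1"

```text
clock: 18.58
tool_pos: [0.5078, -0.3758, 0.2217]
tcp_rot: [0.522, -0.477, 0.522, 0.477]
force: [-1.7, 0.4, -2.8]
grip_width: 0.0213
```

```bash
python3 -c "
from meas import *
c=cam('scene');save(c,'s8');W,ok=cloud(c)
for b in rects(W,ok,(.38,.72),(-.5,-.17),(.115,.13)): print(b)
c=cam('wrist');save(c,'w8')
"; python3 go.py .637 -.387 .222 -5.2
```

```text
(530, -201, 262, 12, -5.3, 119, 509, (235, 269))
(506, -274, 67, 35, -49.6, 122, 420, (207, 287))
(614, -260, 58, 57, 31.0, 122, 563, (251, 305))
(587, -365, 150, 124, -86.6, 122, 1867, (210, 348))
(491, -448, 222, 14, -5.4, 119, 477, (156, 352))
t 18.675 pos [ 0.51 -0.38  0.22] F [-0.79  0.63 -2.11] w 0.020872481101319812 j [-0.33  0.35 -0.2   0.   -1.02  0.24]
[-0.02, -12.87, 0.04, 0.09, -0.03, 0.06] rows>=2.1
```

View pics/s8.png

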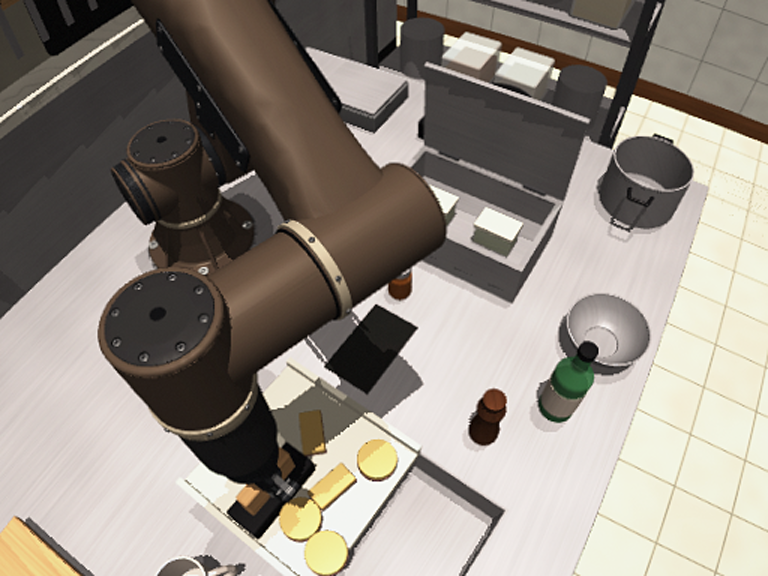

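View pics/w8.png

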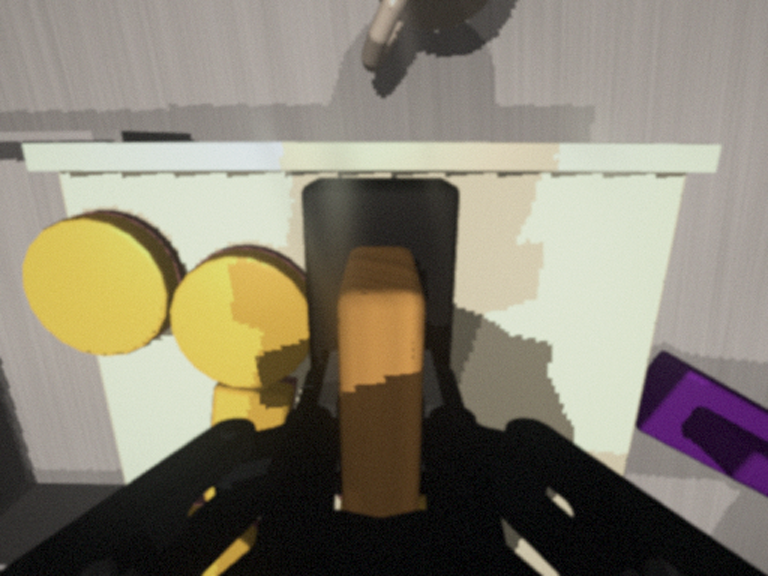

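Lane A is working: the trimmings ride ahead of the foot and it clears the rail. Continuing.

Emit:
drive_tool --pt "0 -1.5 0 0 0 0 1" --pt "0 -3 0 0 0 0 1" --pt "0 -4.5 0 0 0 0 1" --pt "0 -6 0 0 0 0 1" --pt "0 -7.5 0 0 0 0 1" --pt "0 -9 0 0 0 0 1" --pt "0 -10.5 0 0 0 0 1" --pt "0 -12 0 0 0 0 1"

```text
clock: 19.68
tool_pos: [0.6277, -0.3866, 0.2219]
tcp_rot: [0.522, -0.477, 0.522, 0.477]
force: [0.7, -0.7, -2.6]
grip_width: 0.0209
```

Emit:
drive_tool --pt "0 -1 0 0 0 0 1" --pt "0 -1.5 0 0 0 0 1" --pt "0 -1.5 0 0 0 0 1"

```text
clock: 20.05
tool_pos: [0.6415, -0.3878, 0.2217]
tcp_rot: [0.522, -0.477, 0.522, 0.477]
force: [-0.0, 0.5, -3.0]
grip_width: 0.0204
```

```bash
python3 -c "
from meas import *
c=cam('scene');save(c,'s9')
c=cam('wrist');save(c,'w9')
"; python3 go.py .637 -.387 .28 -5.2
```

```text
t 20.15 pos [ 0.64 -0.39  0.22] F [ 0.34 -0.35 -3.1 ] w 0.02084107513615891 j [-0.29  0.53  0.09 -0.   -1.14  0.2 ]
[-5.8, 0.41, 0.05, 0.04, -0.0, 0.01] rows>=0.9
```

View pics/s9.png

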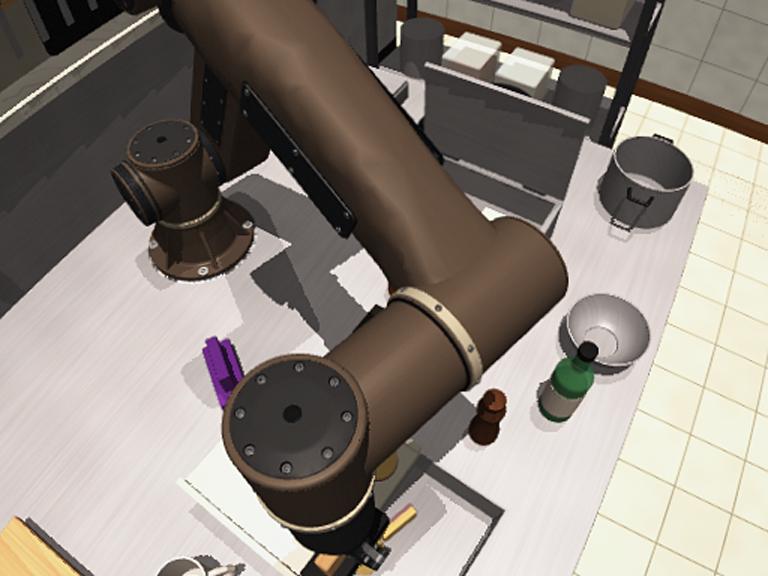

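View pics/w9.png

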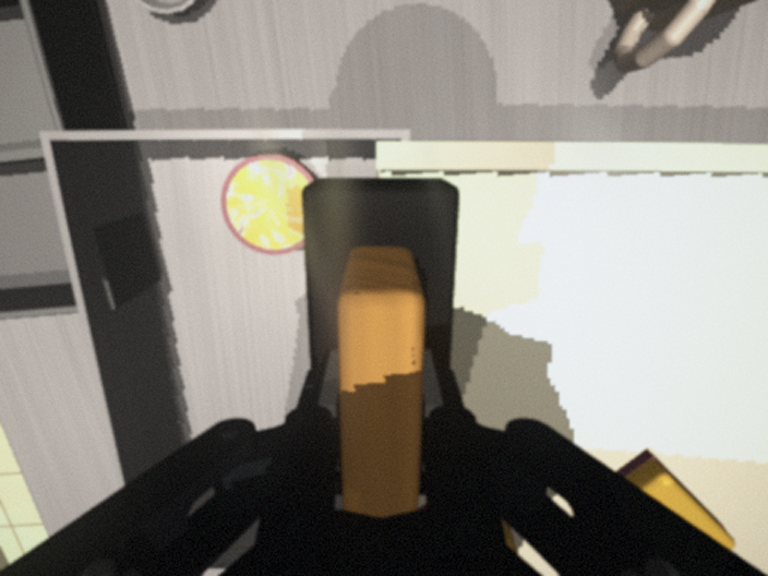

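Emit:
drive_tool --pt "-2 0 0 0 0 0 1" --pt "-5 0 0 0 0 0 1" --pt "-8 0 0 0 0 0 1" --pt "-8 10 0 0 0 0 1" --pt "-8 20 0 0 0 0 1" --pt "-8 24 0 0 0 0 1" --pt "-8 24 0 0 0 0 1" --pt "-8 24 0 0 0 0 1"

```text
clock: 21.15
tool_pos: [0.3984, -0.3658, 0.3032]
tcp_rot: [0.523, -0.477, 0.522, 0.476]
force: [1.5, -0.3, -1.3]
grip_width: 0.0207
```

```bash
python3 -c "
from meas import *
c=cam('scene');save(c,'s10');W,ok=cloud(c)
for b in rects(W,ok,(.38,.72),(-.5,-.17),(.115,.13)): print(b)
c=cam('wrist');save(c,'w10')
c=cam('top');save(c,'t10')
"; python3 go.py .4105 -.2656 .28 -5.2
```

```text
(530, -201, 262, 12, -5.5, 119, 507, (235, 269))
(506, -274, 67, 35, -49.9, 122, 420, (207, 287))
(613, -259, 58, 58, 31.8, 122, 558, (251, 305))
(491, -449, 223, 11, -5.4, 120, 476, (156, 352))
t 21.3 pos [ 0.4  -0.37  0.3 ] F [ 0.93  0.07 -2.81] w 0.02057014022736584 j [-0.38  0.14 -0.28  0.   -1.14  0.29]
[2.25, 0.11, 10.12, 0.04, -0.04, 0.12] rows>=1.7
```

View pics/s10.png

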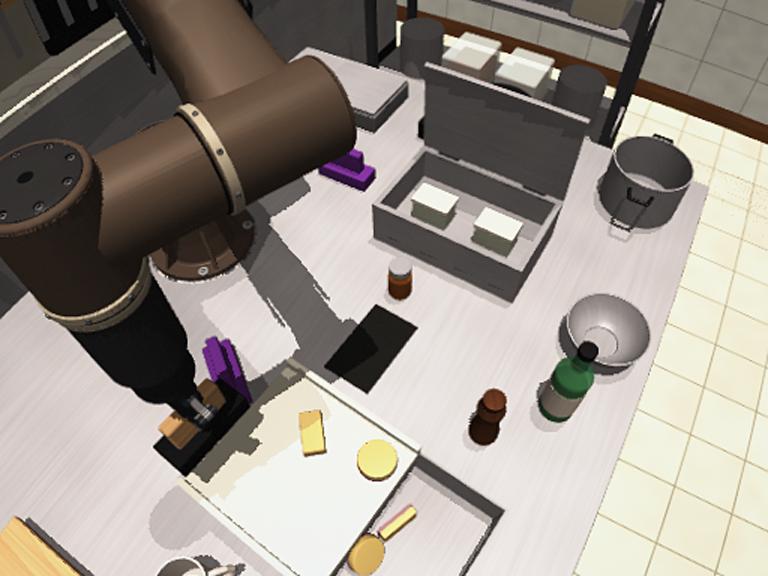

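View pics/t10.png

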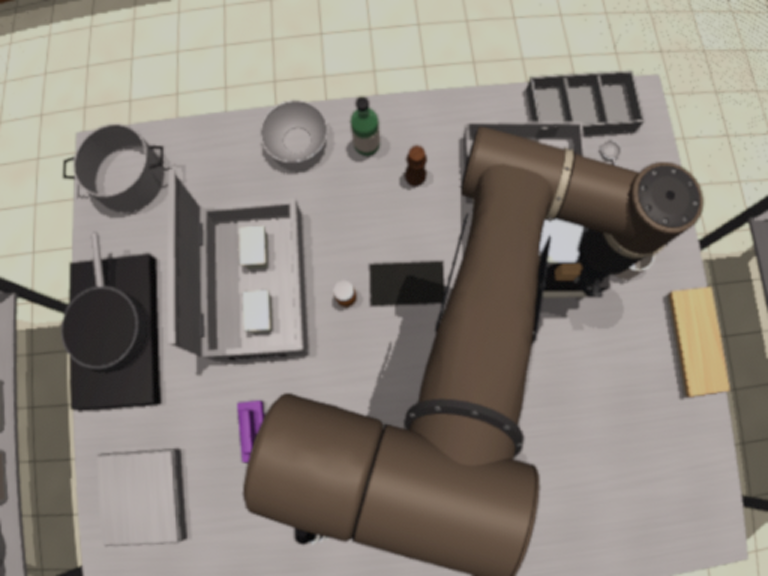

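Lane A is clear: the board holds only two pieces, and the scene view shows trimmings in the pan at (368,552) and (398,522). Next is lane B.

Emit:
drive_tool --pt "0 0 6 0 0 0 1" --pt "0 0 10.1 0 0 0 1" --pt "0 0 10.1 0 0 0 1" --pt "4 0 10.1 0 0 0 1" --pt "7 0 10.1 0 0 0 1" --pt "7.8 0 10.1 0 0 0 1" --pt "7.8 0 10.1 0 0 0 1"

```text
clock: 22.18
tool_pos: [0.412, -0.2661, 0.2239]
tcp_rot: [0.522, -0.477, 0.522, 0.477]
force: [1.2, -0.3, -1.4]
grip_width: 0.0213
```

```bash
python3 go.py .4105 -.2656 .222 -5.2;python3 -c "
from meas import *
c=cam('wrist');save(c,'w11')"
```

```text
t 22.175 pos [ 0.41 -0.27  0.22] F [ 1.23 -0.26 -1.43] w 0.021336925614591596 j [-0.17  0.13 -0.5   0.   -0.95  0.08]
[0.19, 0.16, 0.04, 0.06, -0.03, -0.02] rows>=0.0
```

View pics/w11.png

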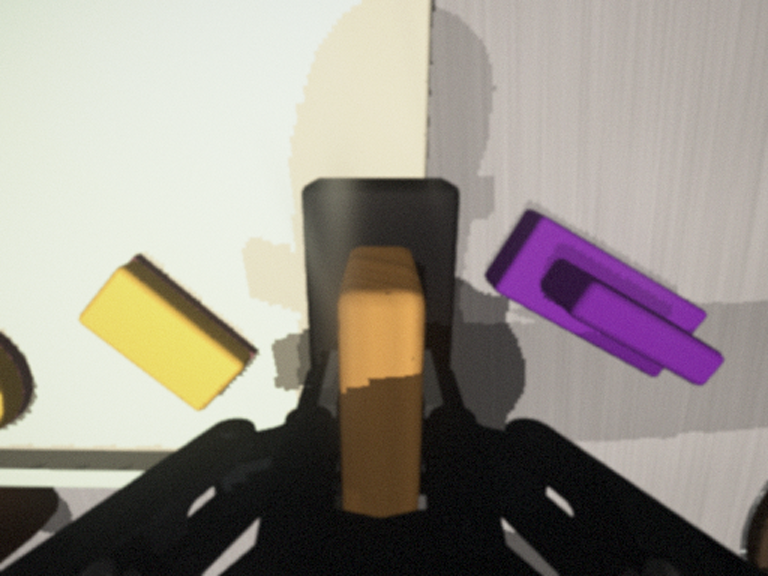

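Emit:
drive_tool --pt "0.2 0 0 0 0 0 1" --pt "0.2 -2 0 0 0 0 1" --pt "0.2 -3.5 0 0 0 0 1" --pt "0.2 -5 0 0 0 0 1" --pt "0.2 -6.5 0 0 0 0 1" --pt "0.2 -8 0 0 0 0 1" --pt "0.2 -9.5 0 0 0 0 1" --pt "0.2 -11 0 0 0 0 1"

```text
clock: 23.22
tool_pos: [0.522, -0.2757, 0.2218]
tcp_rot: [0.522, -0.477, 0.522, 0.477]
force: [-3.2, 0.7, -1.1]
grip_width: 0.0209
```

Emit:
drive_tool --pt "0 -1.5 0 0 0 0 1" --pt "0 -3 0 0 0 0 1" --pt "0 -4.5 0 0 0 0 1" --pt "0 -6 0 0 0 0 1" --pt "0 -7.5 0 0 0 0 1" --pt "0 -9 0 0 0 0 1" --pt "0 -10.5 0 0 0 0 1" --pt "0 -12 0 0 0 0 1"

```text
clock: 24.22
tool_pos: [0.6416, -0.2864, 0.2219]
tcp_rot: [0.522, -0.477, 0.522, 0.477]
force: [0.5, -0.4, -2.9]
grip_width: 0.0211
```

Emit:
drive_tool --pt "0 -1 0 0 0 0 1" --pt "0 -1.5 0 0 0 0 1" --pt "0 -1.5 0 0 0 0 1"

```text
clock: 24.6
tool_pos: [0.6555, -0.2877, 0.2217]
tcp_rot: [0.522, -0.477, 0.522, 0.477]
force: [-0.0, -0.9, -3.0]
grip_width: 0.0207
```

```bash
python3 -c "
from meas import *
c=cam('scene');save(c,'s12')
c=cam('wrist');save(c,'w12')
"; python3 go.py .637 -.287 .28 -5.2
```

```text
t 24.7 pos [ 0.66 -0.29  0.22] F [ 0.91  0.04 -2.7 ] w 0.021026517752262257 j [-0.14  0.48  0.01  0.   -1.1   0.05]
[-5.81, 1.81, -0.09, 0.05, -0.0, 0.01] rows>=1.0
```

View pics/w12.png

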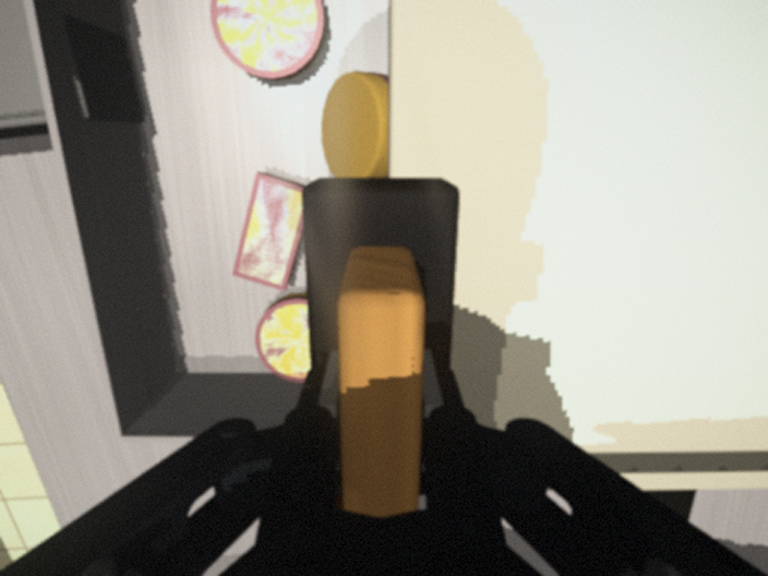

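View pics/s12.png

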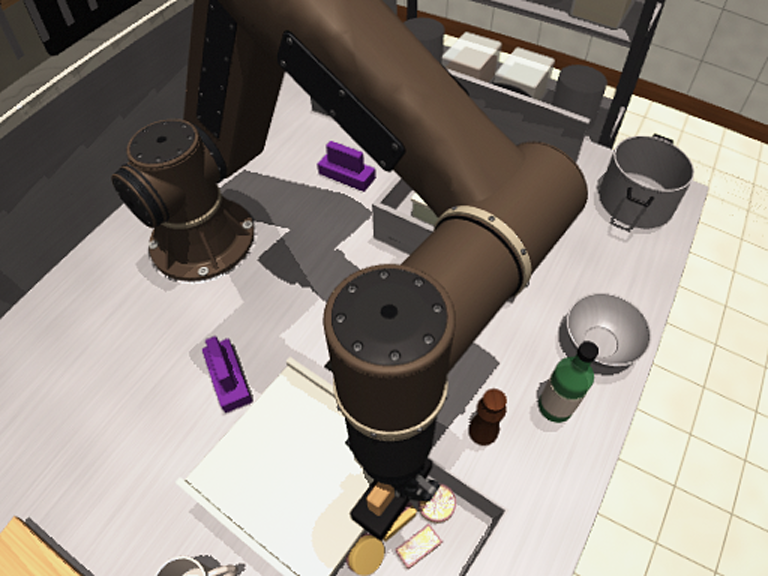

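Wrist view: board empty, and two rounds and a square slice lie in the pan. Another round at (355,125) leans steeply at the board edge, so I'll lift off and measure it.

Emit:
drive_tool --pt "-2 0 0 0 0 0 1" --pt "-5 0 0 0 0 0 1" --pt "-10 0 0 0 0 0 1" --pt "-10 6 0 0 0 0 1" --pt "-10 14 0 0 0 0 1" --pt "-10 14 0 0 0 0 1" --pt "-10 14 0 0 0 0 1"

```text
clock: 25.58
tool_pos: [0.5147, -0.2752, 0.3232]
tcp_rot: [0.523, -0.478, 0.521, 0.476]
force: [0.6, -0.0, -2.6]
grip_width: 0.0208
```

```bash
python3 go.py .468 -.048 .3 -3.5; python3 -c "
from meas import *
for n in ['scene','wrist','top']:
    c=cam(n);save(c,n+'13');W,ok=cloud(c)
    print(n,rects(W,ok,(.35,.6),(-.17,.06),(.0015,.008)))
    print(rects(W,ok,(.64,.83),(-.5,-.2),(.012,.1),30))
    print([(round(d['score'],2),np.round(d['point']),at(W,ok,d['point'])) for d in r.landmark_of(n,'trim1')])
"
```

```text
t 25.575 pos [ 0.51 -0.28  0.32] F [ 0.59 -0.05 -2.63] w 0.020800543530187943 j [-0.16  0.2  -0.17  0.   -1.2   0.07]
[2.3, 6.7, 22.21, -1.67, -0.02, 0.15] rows>=3.7
scene [(470, -47, 170, 105, 87.5, 3, 863, (248, 231))]
[(723, -318, 218, 167, 85.1, 44, 1927, (283, 342)), (675, -305, 67, 19, 69.2, 35, 275, (264, 347)), (721, -319, 68, 36, 67.0, 21, 461, (278, 363))]
[(0.98, array([279., 363.]), array([ 0.721, -0.318,  0.022])), (0.93, array([288., 335.]), array([ 0.708, -0.251,  0.022])), (0.61, array([243., 369.]), array([ 0.659, -0.374,  0.045])), (0.6, array([262., 344.]), array([ 0.667, -0.301,  0.037]))]
wrist [(436, -93, 54, 41, 85.7, 3, 561, (320, 267))]
[(733, -344, 267, 143, 85.2, 41, 9749, (43, 172)), (705, -436, 61, 57, 81.6, 22, 2411, (76, 34)), (720, -318, 66, 36, 66.8, 22, 1672, (90, 138))]
[(0.85, array([ 92., 136.]), array([ 0.714, -0.322,  0.023])), (0.62, array([76., 35.]), array([ 0.704, -0.436,  0.022]))]
top [(460, 34, 139, 51, -5.7, 4, 247, (249, 191))]
[(713, -284, 124, 46, -88.5, 22, 277, (329, 112))]
[(0.71, array([317., 113.]), array([ 0.716, -0.233,  0.021])), (0.59, array([337., 127.]), array([ 0.627, -0.277,  0.105])), (0.44, array([339., 110.]), array([ 0.716, -0.309,  0.022])), (0.29, array([351., 121.]), array([ 0.502, -0.23 ,  0.48 ])), (0.16, array([170., 188.]), array([0.497, 0.294, 0.031]))]
```

View pics/scene13.png

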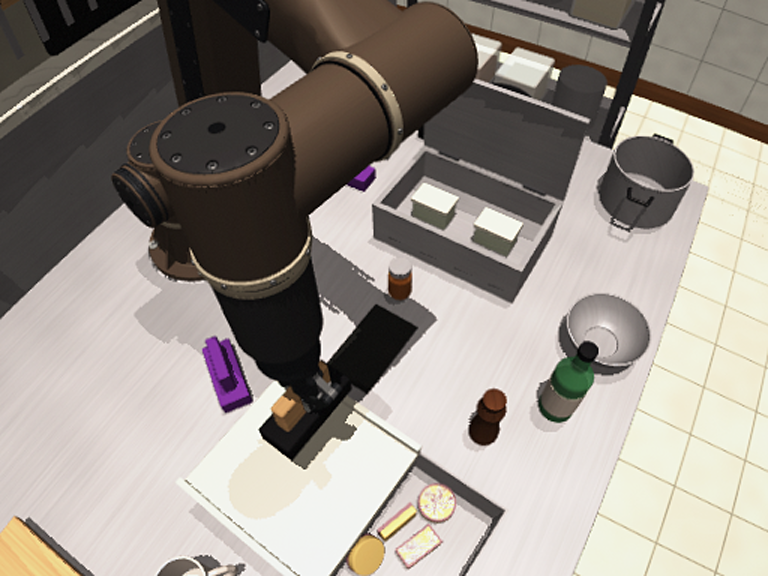

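View pics/wrist13.png

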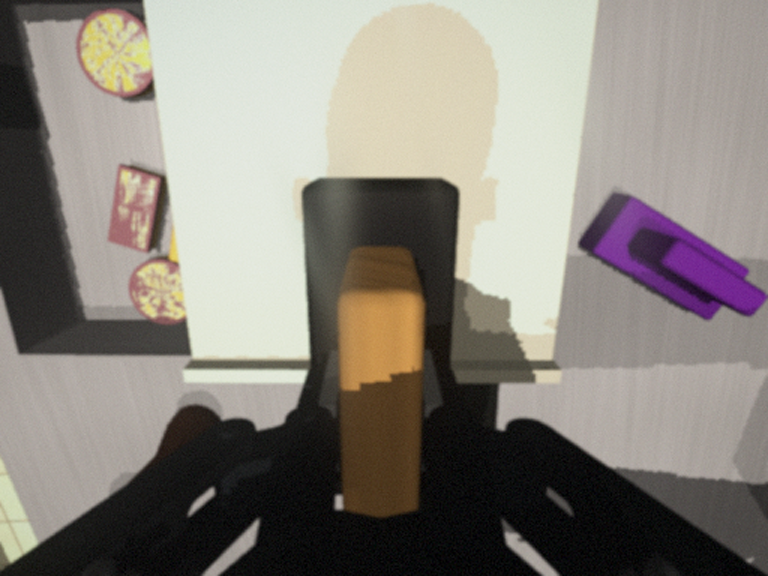

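All five trimmings are in the pan; the leaning one sits at z of about 0.045 or lower. Next, the scraper goes back to the mat.

Emit:
drive_tool --pt "0 4.7 22.2 -1.7 0 0 1" --pt "0 4.7 22.2 -1.7 0 0 1" --pt "0 4.7 22.2 -1.7 0 0 1" --pt "0 6.7 22.2 -1.7 0 0 1" --pt "0 6.7 22.2 -1.7 0 0 1" --pt "8 6.7 22.2 -1.7 0 0 1" --pt "8 6.7 22.2 -1.7 0 0 1"

```text
clock: 26.75
tool_pos: [0.4679, -0.0483, 0.2385]
tcp_rot: [0.514, -0.484, 0.516, 0.486]
force: [-1.3, -0.2, -2.9]
grip_width: 0.0208
```

```bash
python3 go.py .468 -.047 .1195 -3.2; python3 -c "
from meas import *
for n in ['scene','wrist']:
    c=cam(n);save(c,n+'14');W,ok=cloud(c)
    print(n,rects(W,ok,(.35,.6),(-.17,.06),(.0015,.008)))"
```

```text
t 26.75 pos [ 0.47 -0.05  0.24] F [-1.29 -0.17 -2.9 ] w 0.020815079629515575 j [ 0.32  0.08 -0.52 -0.   -0.98 -0.38]
[11.9, -0.06, 0.15, -0.27, -0.06, -0.26] rows>=1.9
scene [(471, -50, 176, 101, 85.6, 3, 757, (246, 235))]
wrist [(464, -115, 103, 30, -2.7, 3, 2611, (252, 104))]
```

View pics/wrist14.png

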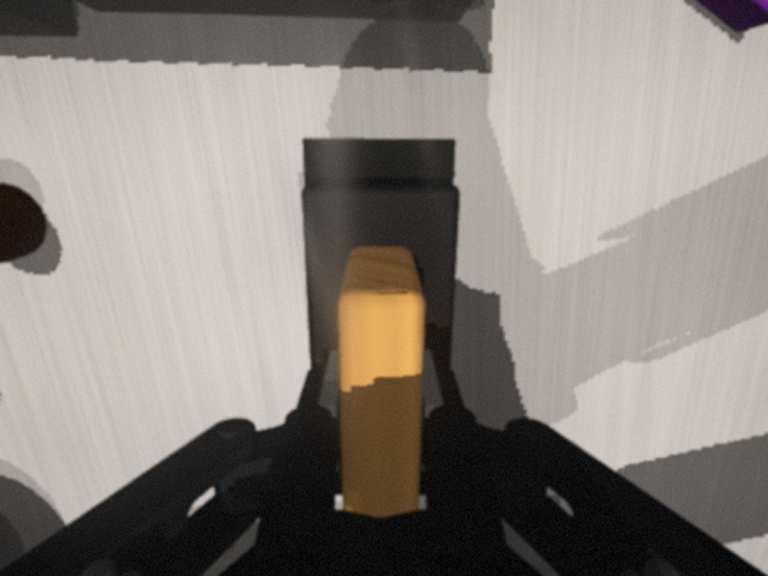

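Emit:
drive_tool --pt "5 0 0.2 0 0 0 1" --pt "9.5 0 0.2 0 0 0 1" --pt "11.5 0 0.2 0 0 0 1" --pt "11.9 0 0.2 0 0 0 1" --pt "12 0 0.2 0 0 0 1" --pt "12 0 0.2 0 0 0 1"

```text
clock: 27.6
tool_pos: [0.4703, -0.0459, 0.123]
tcp_rot: [0.516, -0.485, 0.514, 0.484]
force: [1.1, -0.8, -2.5]
grip_width: 0.0209
```

Emit:
drive_tool --pt "0 0 0 0 0 0 -1" --pt "0 0 0 0 0 0 -1" --pt "0 0 0 0 0 0 -1" --pt "0 0 0 0 0 0 -1" --pt "-5 0 0 0 0 0 -1" --pt "-10 0 0 0 0 0 -1" --pt "-17 0 0 0 0 0 -1" --pt "-17 0 0 0 0 0 -1"

```text
clock: 28.6
tool_pos: [0.471, -0.0458, 0.2966]
tcp_rot: [0.517, -0.487, 0.512, 0.483]
force: [0.3, 0.3, -0.8]
grip_width: 0.0856
```

```bash
python3 -c "
from meas import *
for n in ['wrist','scene','top']:
    c=cam(n);save(c,n+'15');W,ok=cloud(c)
    print(n,'mat',rects(W,ok,(.35,.6),(-.17,.06),(.0015,.008)))
    print('grip',rects(W,ok,(.35,.6),(-.2,.05),(.08,.1)));print('foot',rects(W,ok,(.35,.6),(-.15,.05),(.03,.045)))
    print('tubs',rects(W,ok,(.35,.7),(.2,.37),(.08,.1)));
    print('cover',rects(W,ok,(.2,.8),(.25,.5),(.12,.4)))
";python3 go.py .5 .2 .3 0
```

```text
wrist mat [(469, -44, 171, 102, 85.9, 3, 5247, (260, 147))]
grip [(490, -192, 177, 2, -5.2, 94, 903, (224, 8)), (470, -47, 89, 22, 86.5, 88, 1997, (256, 173))]
foot [(470, -47, 129, 54, 86.6, 37, 3245, (256, 153))]
tubs []
cover []
scene mat [(511, -1, 76, 26, 87.5, 3, 107, (268, 225)), (508, -67, 48, 22, 84.9, 3, 70, (255, 242)), (468, -115, 100, 43, 3.9, 3, 194, (235, 250))]
grip [(473, -49, 90, 22, 87.0, 87, 252, (246, 216))]
foot [(472, -48, 131, 54, 86.3, 36, 447, (247, 231))]
tubs [(427, 283, 87, 62, -0.1, 88, 404, (289, 132)), (569, 282, 88, 59, -2.2, 88, 451, (331, 149))]
cover [(500, 387, 333, 21, -1.1, 227, 5732, (334, 85))]
top mat [(455, -53, 230, 160, 85.9, 4, 749, (272, 192))]
grip [(469, -17, 32, 21, 84.3, 88, 75, (263, 183))]
foot [(467, -44, 130, 55, 86.4, 37, 313, (270, 187))]
tubs [(650, 294, 145, 5, 87.7, 91, 93, (163, 139)), (421, 284, 81, 57, -3.7, 90, 358, (169, 207))]
cover [(497, 389, 330, 18, -1.9, 239, 2297, (121, 178))]
t 28.75 pos [ 0.47 -0.05  0.29] F [ 0.47 -0.2  -0.11] w 0.08523840486627383 j [ 0.32  0.03 -0.44 -0.   -1.11 -0.38]
[-0.83, -1.62, 24.74, -3.46, 0.02, 0.03] rows>=4.0
```

View pics/scene15.png

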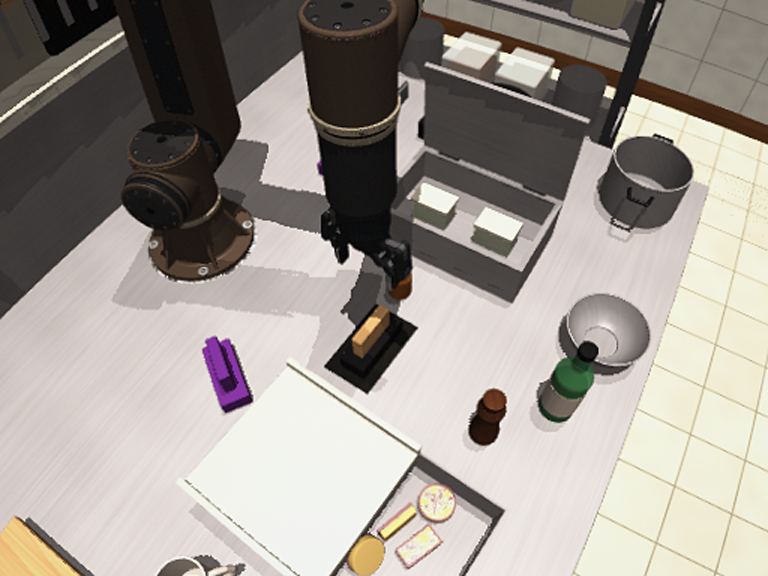

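```bash
python3 -c "
from meas import *
for n in ['scene','top']:
    c=cam(n);W,ok=cloud(c)
    m=ok&(W[...,0]>.36)&(W[...,0]<.64)&(W[...,1]>.35)&(W[...,1]<.44)&(W[...,2]>.13)&(W[...,2]<.295)
    P=W[m];A=np.c_[P[:,0]-.498,P[:,2]-.1055,np.ones(len(P))];k=np.linalg.lstsq(A,P[:,1],rcond=None)[0];print(n,len(P),k,'theta',np.pi/2+np.arctan(k[1]))
    m=ok&(W[...,0]>.36)&(W[...,0]<.64)&(W[...,1]>.35)&(W[...,1]<.44)&(W[...,2]>.3);P=W[m];print('edge',P.min(0),P.max(0),P.mean(0))
    m=ok&(W[...,0]>.35)&(W[...,0]<.65)&(W[...,1]>.43)&(W[...,1]<.6)&(W[...,2]>.05);P=W[m];print('behind',P.min(0) if len(P) else 0,P.max(0) if len(P) else 0)
";python3 go.py .5 .2 .3 0
```

```text
scene 3909 [-0.024 -0.045  0.394] theta 1.5256196345536401
edge [0.36  0.375 0.3  ] [0.64  0.4   0.318] [0.506 0.385 0.31 ]
behind 0 0
top 1405 [-0.024 -0.038  0.395] theta 1.5330469979995367
edge [0.36  0.378 0.3  ] [0.64  0.397 0.321] [0.505 0.388 0.315]
behind [0.35  0.528 0.05 ] [0.588 0.6   0.114]
t 28.85 pos [ 0.47 -0.05  0.29] F [-0.07 -0.35 -0.42] w 0.08538465340411698 j [ 0.32  0.03 -0.44 -0.   -1.11 -0.38]
[-0.98, -1.65, 24.76, -3.46, -0.04, -0.12] rows>=4.0
```

The scraper is back on its mat, with all tubs and trimmings in place. Cover angle is about 1.53. I'll take the closed fingers over the cover and come down behind it.

```bash
python3 -c "
from h import *
print(r.tip_extent)"; python3 go.py .498 .2 .43 -1.4 .498 .455 .43 -1.4
```

```text
0.0726
t 28.85 pos [ 0.47 -0.05  0.29] F [-0.07 -0.35 -0.42] w 0.08538465340411698 j [ 0.32  0.03 -0.44 -0.   -1.11 -0.38]
[-13.98, -1.42, 24.74, -2.06, -0.04, -0.12] rows>=4.6
[-14.0, 0.11, 50.19, -2.06, -0.04, -0.12] rows>=8.3
```

Emit:
drive_tool --pt "-6 0 0 0 0 0 1" --pt "-12 0 0 0 0 0 1" --pt "-14 -1.4 10 -2 0 0 1" --pt "-14 -1.4 24.7 -2 0 0 1" --pt "-14 -1.4 24.7 -2 0 0 1" --pt "-14 -1.4 24.7 -2 0 0 1" --pt "-14 -1.4 24.7 -2 0 0 1" --pt "-14 -1.4 24.7 -2 0 0 1"

```text
clock: 29.85
tool_pos: [0.4979, 0.2, 0.43]
tcp_rot: [0.505, -0.494, 0.507, 0.494]
force: [-0.5, 0.5, -0.1]
grip_width: -0.0002
```

```bash
python3 go.py .498 .455 .43 -1.4
```

```text
t 29.85 pos [0.5  0.2  0.43] F [-0.49  0.48 -0.11] w -0.0001583600926161989 j [ 0.75  0.07 -0.08  0.   -1.43 -0.77]
[-0.06, 0.61, 25.49, 0.01, -0.14, -0.12] rows>=4.1
```

Emit:
drive_tool --pt "0 0.6 25.5 0 0 0 1" --pt "0 0.6 25.5 0 0 0 1" --pt "0 0.6 25.5 0 0 0 1" --pt "0 0.6 25.5 0 0 0 1" --pt "0 0.6 25.5 0 0 0 1" --pt "0 0.6 25.5 0 0 0 1"

```text
clock: 30.6
tool_pos: [0.4989, 0.4541, 0.4307]
tcp_rot: [0.506, -0.494, 0.507, 0.493]
force: [0.1, -0.4, 0.3]
grip_width: 0.0002
```

```bash
python3 go.py .498 .455 .35 -1.4; python3 -c "
from meas import *
c=cam('scene');save(c,'scene16')
c=cam('wrist');save(c,'wrist16');W,ok=cloud(c)
m=ok&(W[...,0]>.4)&(W[...,0]<.6)&(W[...,1]>.35)&(W[...,1]<.44)&(W[...,2]>.3)&(W[...,2]<.33);P=W[m];print('edge',len(P),P.min(0),P.max(0),P.mean(0))"
```

```text
t 30.6 pos [0.5  0.45 0.43] F [ 0.1  -0.38  0.32] w 0.000218529743482201 j [ 1.03  0.31  0.23  0.   -1.49 -1.05]
[8.07, 0.09, 0.1, -0.08, -0.1, -0.02] rows>=1.3
edge 6474 [0.4   0.379 0.312] [0.6   0.396 0.317] [0.501 0.387 0.314]
```

View pics/scene16.png

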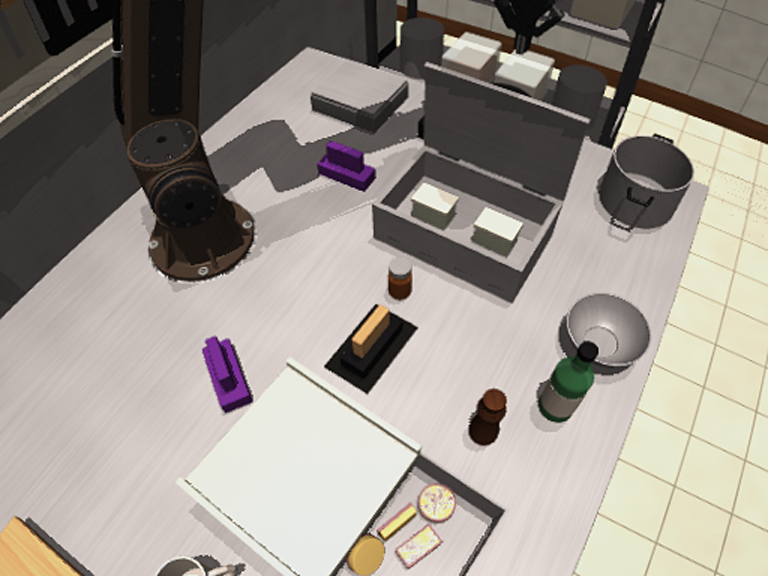

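View pics/wrist16.png

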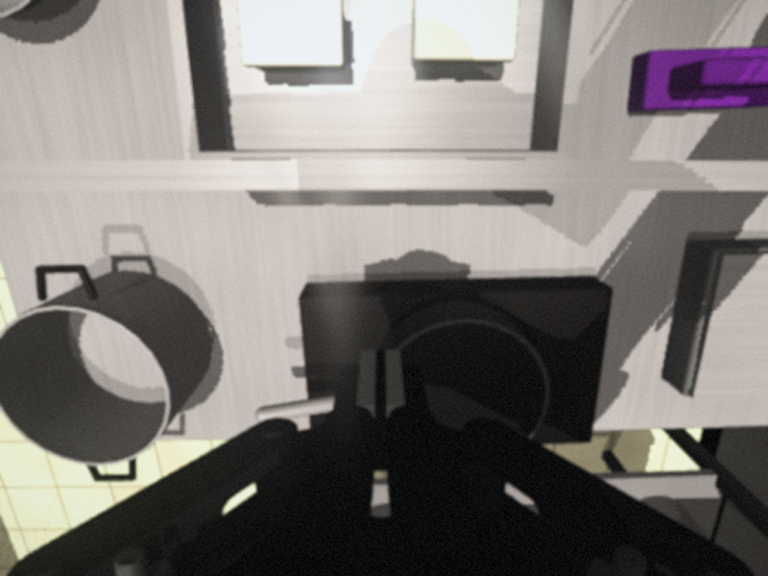

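The scene is in order: scraper on mat, tubs in the well, board clear. Lowering the fingers behind the cover and making contact gently.

Emit:
drive_tool --pt "4 0 0 0 0 0 1" --pt "8 0 0 0 0 0 1" --pt "8 0 0 0 0 0 1" --pt "8 0 -1.5 0 0 0 1" --pt "8 0 -3 0 0 0 1" --pt "8 0 -4 0 0 0 1" --pt "8 0 -4 0 0 0 1"

```text
clock: 31.58
tool_pos: [0.4977, 0.4138, 0.353]
tcp_rot: [0.507, -0.493, 0.506, 0.493]
force: [-0.1, 0.8, 0.5]
grip_width: -0.0001
```

```bash
cat > cov.py <<'E'
from meas import *
from go import row
def theta():
    c=cam('scene');W,ok=cloud(c)
    m=ok&(W[...,0]>.37)&(W[...,0]<.63)&(W[...,1]<.42)&(W[...,1]>.17)&(W[...,2]>.102)&(W[...,2]<.34)
    np.save('pics/last.npy',W[m]); return c,W[m]
import sys
th=[float(a) for a in sys.argv[1:]]
s=r.read_state();print(s['clock'],np.round(s['tool_pos'],4),np.round(s['force'],2))
for t in th:
    rho=.165
    y=.395-rho*np.cos(t)+.008*np.sin(t)+.011; z=.1055+rho*np.sin(t)+.008*np.cos(t)+.0726
    w,n=row([.499,y,z],-1.4,s); print(t,round(y,3),round(z,3),w.round(2).tolist())
E
python3 cov.py 1.5 1.45 1.4 1.35 1.3 1.25 1.2
```

```text
31.575 [0.5  0.41 0.35] [-0.08  0.78  0.49]
1.5 0.402 0.343 [0.97, -0.16, -1.15, -0.09, 0.07, 0.08]
1.45 0.394 0.343 [1.01, -0.18, -1.98, -0.09, 0.07, 0.08]
1.4 0.386 0.342 [1.09, -0.21, -2.8, -0.09, 0.07, 0.08]
1.35 0.378 0.341 [1.21, -0.23, -3.61, -0.09, 0.07, 0.08]
1.3 0.37 0.339 [1.37, -0.25, -4.42, -0.09, 0.07, 0.08]
1.25 0.362 0.337 [1.57, -0.27, -5.22, -0.09, 0.07, 0.08]
1.2 0.354 0.335 [1.81, -0.29, -6.01, -0.09, 0.07, 0.08]
```

Emit:
drive_tool --pt "0.5 0 -0.6 0 0 0 1" --pt "1 0 -1.2 0 0 0 1" --pt "1 0 -2 0 0 0 1" --pt "1.1 0 -2.8 0 0 0 1" --pt "1.2 0 -3.6 0 0 0 1" --pt "1.4 0 -4.4 0 0 0 1" --pt "1.6 0 -5.2 0 0 0 1" --pt "1.8 0 -6 0 0 0 1"

```text
clock: 32.58
tool_pos: [0.4964, 0.3562, 0.3343]
tcp_rot: [0.507, -0.494, 0.505, 0.494]
force: [0.9, 5.6, 2.3]
grip_width: -0.0001
```

```bash
python3 cov.py 1.2 1.15 1.1 1.05 1 .95 .9 .85 .8; python3 -c "
from h import *
c=cam('scene');save(c,'scene17')"
```

```text
32.575 [0.5  0.36 0.33] [0.86 5.6  2.28]
1.2 0.354 0.335 [-0.05, -0.27, -0.24, 0.01, 0.19, 0.14]
1.15 0.346 0.332 [0.23, -0.29, -1.02, 0.01, 0.19, 0.14]
1.1 0.338 0.329 [0.55, -0.31, -1.78, 0.01, 0.19, 0.14]
1.05 0.331 0.325 [0.9, -0.32, -2.53, 0.01, 0.19, 0.14]
1.0 0.324 0.321 [1.3, -0.34, -3.26, 0.01, 0.19, 0.14]
0.95 0.317 0.317 [1.72, -0.36, -3.96, 0.01, 0.19, 0.14]
0.9 0.31 0.312 [2.19, -0.37, -4.65, 0.01, 0.19, 0.14]
0.85 0.303 0.307 [2.68, -0.39, -5.31, 0.01, 0.19, 0.14]
0.8 0.297 0.302 [3.21, -0.4, -5.94, 0.01, 0.19, 0.14]
```

View pics/scene17.png

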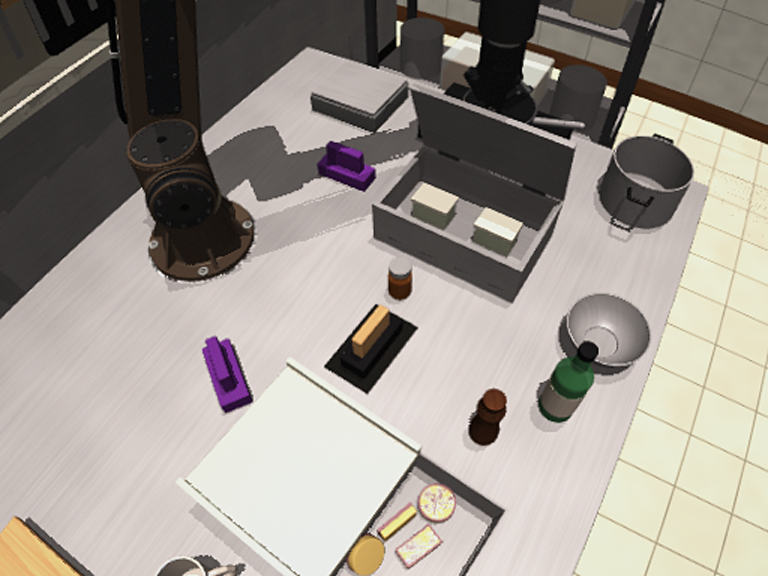

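The cover is tipping forward smoothly with a contact force of about 6 N. Continuing along the arc.

Emit:
drive_tool --pt "0.2 0 -1 0 0 0 1" --pt "0.6 -0.1 -1.8 0 0 0 1" --pt "0.9 -0.1 -2.5 0 0 0 1" --pt "1.3 -0.2 -3.3 0 0 0 1" --pt "1.7 -0.2 -4 0 0 0 1" --pt "2.2 -0.3 -4.6 0 0 0 1" --pt "2.7 -0.3 -5.3 0 0 0 1" --pt "3.2 -0.3 -5.9 0 0 0 1"

```text
clock: 33.62
tool_pos: [0.4974, 0.2956, 0.3013]
tcp_rot: [0.506, -0.494, 0.506, 0.494]
force: [-1.3, 4.7, 1.6]
grip_width: 0.0003
```

```bash
python3 cov.py .8 .75 .7 .65 .6 .55 .5 .45 .4;  python3 -c "
from h import *
c=cam('scene');save(c,'scene18')"
```

```text
33.625 [0.5 0.3 0.3] [-1.35  4.74  1.59]
0.8 0.297 0.302 [-0.08, -0.15, 0.12, -0.04, 0.0, 0.02]
0.75 0.291 0.296 [0.48, -0.17, -0.48, -0.04, 0.0, 0.02]
0.7 0.285 0.291 [1.07, -0.18, -1.06, -0.04, 0.0, 0.02]
0.65 0.279 0.284 [1.69, -0.2, -1.6, -0.04, 0.0, 0.02]
0.6 0.274 0.278 [2.34, -0.21, -2.12, -0.04, 0.0, 0.02]
0.55 0.27 0.271 [3.01, -0.22, -2.6, -0.04, 0.0, 0.02]
0.5 0.265 0.264 [3.7, -0.23, -3.05, -0.04, 0.0, 0.02]
0.45 0.261 0.257 [4.42, -0.24, -3.46, -0.04, 0.0, 0.02]
0.4 0.257 0.25 [5.15, -0.25, -3.84, -0.04, 0.0, 0.02]
```

View pics/scene18.png

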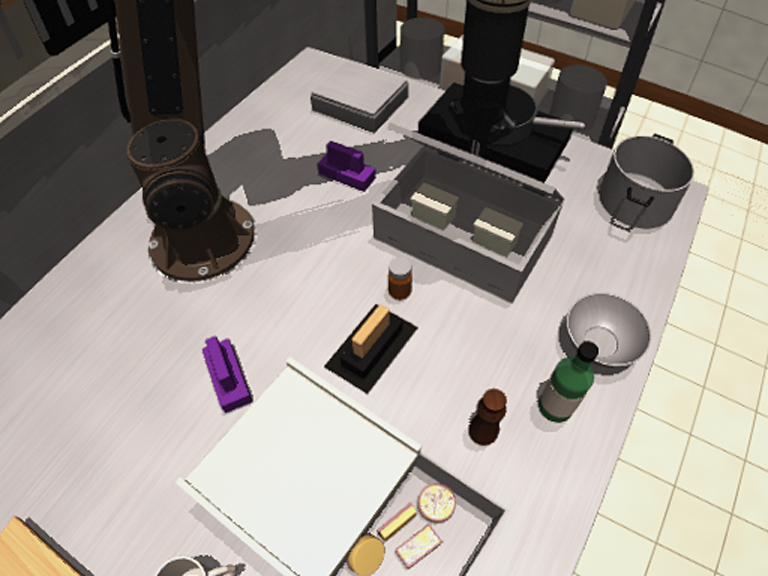

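Emit:
drive_tool --pt "0.5 0 -0.5 0 0 0 1" --pt "1.1 0 -1.1 0 0 0 1" --pt "1.7 -0.1 -1.6 0 0 0 1" --pt "2.3 -0.1 -2.1 0 0 0 1" --pt "3 -0.1 -2.6 0 0 0 1" --pt "3.7 -0.2 -3 0 0 0 1" --pt "4.4 -0.2 -3.5 0 0 0 1" --pt "5.1 -0.2 -3.8 0 0 0 1"

```text
clock: 34.67
tool_pos: [0.4987, 0.2572, 0.2503]
tcp_rot: [0.506, -0.494, 0.506, 0.493]
force: [-1.2, -0.4, 3.0]
grip_width: -0.0001
```

```bash
python3 cov.py .4 .37 .34 .31 .28 .25 .22 .19 .16 .13 .1
```

```text
34.675 [0.5  0.26 0.25] [-1.21 -0.4   2.99]
0.4 0.257 0.25 [0.05, -0.04, -0.01, -0.05, -0.03, 0.02]
0.37 0.255 0.245 [0.5, -0.04, -0.22, -0.05, -0.03, 0.02]
0.34 0.253 0.241 [0.96, -0.04, -0.41, -0.05, -0.03, 0.02]
0.31 0.251 0.236 [1.42, -0.05, -0.59, -0.05, -0.03, 0.02]
0.28 0.25 0.231 [1.89, -0.05, -0.76, -0.05, -0.03, 0.02]
0.25 0.248 0.227 [2.36, -0.06, -0.91, -0.05, -0.03, 0.02]
0.22 0.247 0.222 [2.83, -0.06, -1.05, -0.05, -0.03, 0.02]
0.19 0.245 0.217 [3.31, -0.06, -1.17, -0.05, -0.03, 0.02]
0.16 0.244 0.212 [3.8, -0.07, -1.28, -0.05, -0.03, 0.02]
0.13 0.243 0.207 [4.28, -0.07, -1.38, -0.05, -0.03, 0.02]
0.1 0.243 0.203 [4.77, -0.07, -1.46, -0.05, -0.03, 0.02]
```

Emit:
drive_tool --pt "0.5 0 -0.2 0 0 0 1" --pt "1 0 -0.4 0 0 0 1" --pt "1.4 0 -0.6 0 0 0 1" --pt "1.9 0 -0.8 0 0 0 1" --pt "2.4 0 -0.9 0 0 0 1" --pt "2.8 0 -1 0 0 0 1" --pt "3.3 0 -1.2 0 0 0 1" --pt "3.8 0 -1.3 0 0 0 1"

```text
clock: 35.67
tool_pos: [0.4983, 0.2448, 0.2124]
tcp_rot: [0.506, -0.494, 0.506, 0.494]
force: [0.1, 0.3, 1.5]
grip_width: -0.0001
```

```bash
python3 cov.py .16 .13 .1 .07 .04 .02 0
```

```text
35.675 [0.5  0.24 0.21] [0.11 0.29 1.46]
0.16 0.244 0.212 [0.02, -0.07, -0.04, -0.04, 0.01, 0.03]
0.13 0.243 0.207 [0.5, -0.07, -0.13, -0.04, 0.01, 0.03]
0.1 0.243 0.203 [0.99, -0.08, -0.21, -0.04, 0.01, 0.03]
0.07 0.242 0.198 [1.48, -0.08, -0.28, -0.04, 0.01, 0.03]
0.04 0.241 0.193 [1.98, -0.08, -0.33, -0.04, 0.01, 0.03]
0.02 0.241 0.189 [2.31, -0.08, -0.36, -0.04, 0.01, 0.03]
0.0 0.241 0.186 [2.63, -0.08, -0.38, -0.04, 0.01, 0.03]
```

Emit:
drive_tool --pt "0.4 0 -0.1 0 0 0 1" --pt "0.8 0 -0.2 0 0 0 1" --pt "1.2 0 -0.2 0 0 0 1" --pt "1.5 0 -0.3 0 0 0 1" --pt "1.8 0 -0.3 0 0 0 1" --pt "2 0 -0.3 0 0 0 1" --pt "2.2 0 -0.4 0 0 0 1" --pt "2.3 0 -0.4 0 0 0 1"

```text
clock: 36.67
tool_pos: [0.4982, 0.2407, 0.1897]
tcp_rot: [0.506, -0.494, 0.506, 0.494]
force: [0.3, 0.2, 1.6]
grip_width: 0.0
```

```bash
cat > th.py <<'E'
from meas import *
for n in ['scene','top']:
    c=cam(n);save(c,n+'_th');W,ok=cloud(c)
    m=ok&(W[...,0]>.36)&(W[...,0]<.64)&(W[...,1]>.2)&(W[...,1]<.38)&(W[...,2]>.08)&(W[...,2]<.15)
    P=W[m];o=abs(P[:,2]-np.median(P[:,2]))<.012;P=P[o];A=np.c_[P[:,0]-.498,P[:,1]-.395,np.ones(len(P))];k=np.linalg.lstsq(A,P[:,2],rcond=None)[0];print(n,len(P),k,'theta',-k[1])
E
python3 th.py; python3 cov.py 0
```

```text
scene 2967 [-0.001 -0.02   0.114] theta 0.0203159550063738
top 2834 [-0.002 -0.014  0.115] theta 0.014353519759636404
36.775 [0.5  0.24 0.19] [0.06 0.29 0.49]
0.0 0.241 0.186 [0.35, -0.09, 0.04, -0.05, -0.02, 0.01]
```

Almost shut, at about 0.02 rad. I'll press gently until it seats, then retreat.

Emit:
drive_tool --pt "0.2 0 0 0 0 0 1" --pt "0.3 0 0 0 0 0 1" --pt "0.4 0 0 0 0 0 1" --pt "0.4 0 0 0 0 0 1" --pt "0.5 0 0 0 0 0 1" --pt "0.5 0 0 0 0 0 1"

```text
clock: 37.52
tool_pos: [0.4981, 0.2405, 0.1861]
tcp_rot: [0.506, -0.494, 0.506, 0.493]
force: [-4.4, -2.5, 14.1]
grip_width: -0.0001
```

Emit:
drive_tool --pt "-1 0 0 0 0 0 1" --pt "-4 0 0 0 0 0 1" --pt "-9 0 0 0 0 0 1" --pt "-15 0 0 0 0 0 1" --pt "-20 0 0 0 0 0 1" --pt "-20 0 0 0 0 0 1"

```text
clock: 38.28
tool_pos: [0.4992, 0.2413, 0.3896]
tcp_rot: [0.509, -0.494, 0.503, 0.493]
force: [0.5, 0.7, -1.5]
grip_width: -0.0002
```

```bash
python3 th.py; python3 -c "
from meas import *
for n in ['scene','top']:
    c=cam(n);W,ok=cloud(c)
    print(n,'grip',rects(W,ok,(.35,.6),(-.2,.05),(.08,.1)),'trims on board',rects(W,ok,(.38,.7),(-.5,-.17),(.115,.13)))
    print([(round(d['score'],2),at(W,ok,d['point'])) for d in r.landmark_of(n,'trim1')])
s=r.read_state();print(s['clock'],s['force'])"
```

```text
scene 3925 [-0.001  0.004  0.114] theta -0.004077167109999905
top 3921 [-0.001  0.003  0.115] theta -0.0030040114451782424
scene grip [(466, -86, 89, 23, 86.8, 87, 267, (237, 226))] trims on board [(530, -201, 263, 13, -5.5, 119, 507, (235, 269)), (491, -449, 222, 11, -5.4, 119, 477, (156, 352))]
[(0.88, array([ 0.653, -0.372,  0.055])), (0.73, array([ 0.715, -0.313,  0.022])), (0.66, array([ 0.71 , -0.25 ,  0.021])), (0.61, array([ 0.668, -0.304,  0.036]))]
top grip [(460, -89, 87, 23, 86.4, 88, 201, (285, 183))] trims on board [(529, -200, 263, 11, -5.4, 120, 267, (318, 158)), (509, -449, 256, 13, -5.3, 120, 274, (395, 156))]
[(0.74, array([ 0.707, -0.234,  0.023])), (0.59, array([ 0.624, -0.28 ,  0.106])), (0.54, array([ 0.715, -0.318,  0.022])), (0.52, array([ 0.696, -0.43 ,  0.023])), (0.19, array([ 0.457, -0.086,  0.088]))]
38.575 [0.982 0.425 1.068]
```

View pics/scene_th.png

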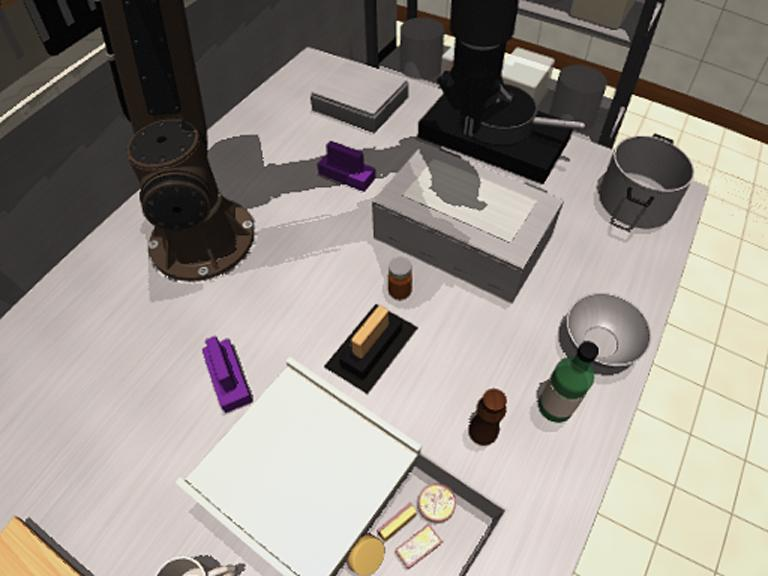

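View pics/top_th.png

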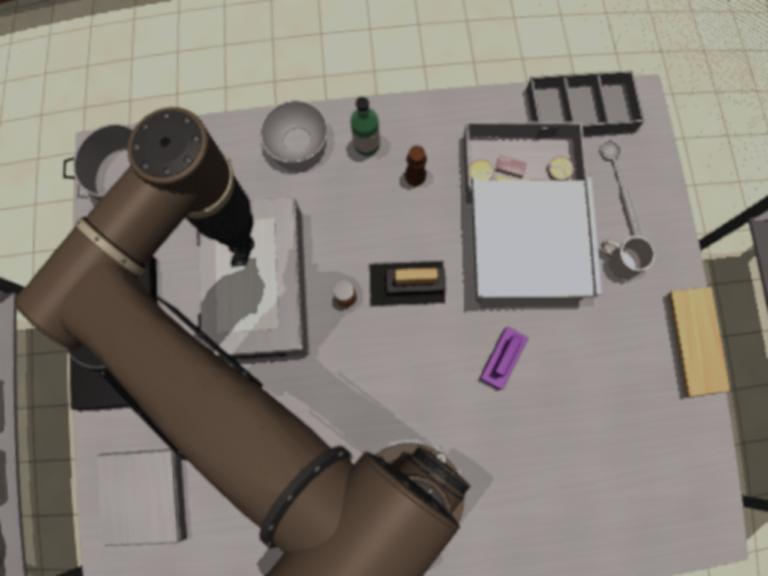

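The last depth readings put the scraper about 40 mm from where I left it, so it was probably knocked. Re-measuring.

```bash
python3 -c "
from meas import *
for n in ['scene','top']:
    c=cam(n);save(c,n+'20');W,ok=cloud(c)
    print(n,'grip',rects(W,ok,(.35,.6),(-.2,.05),(.08,.1)),'foot',rects(W,ok,(.35,.6),(-.15,.05),(.03,.045)))
"; python3 go.py .460 -.0875 .39 -3.4
```

```text
scene grip [(465, -91, 89, 22, 87.2, 87, 271, (235, 227))] foot [(465, -89, 124, 54, 86.4, 36, 411, (238, 240))]
top grip [(460, -88, 87, 23, 86.9, 88, 195, (285, 183))] foot [(461, -87, 128, 56, 87.5, 37, 356, (283, 188))]
t 38.675 pos [0.5  0.24 0.38] F [ 0.16  0.21 -0.74] w 2.0484711160368433e-05 j [ 0.8   0.12 -0.13  0.   -1.33 -0.83]
[-0.57, 2.97, -32.9, 1.95, -0.08, -0.05] rows>=5.3
```

View pics/top20.png

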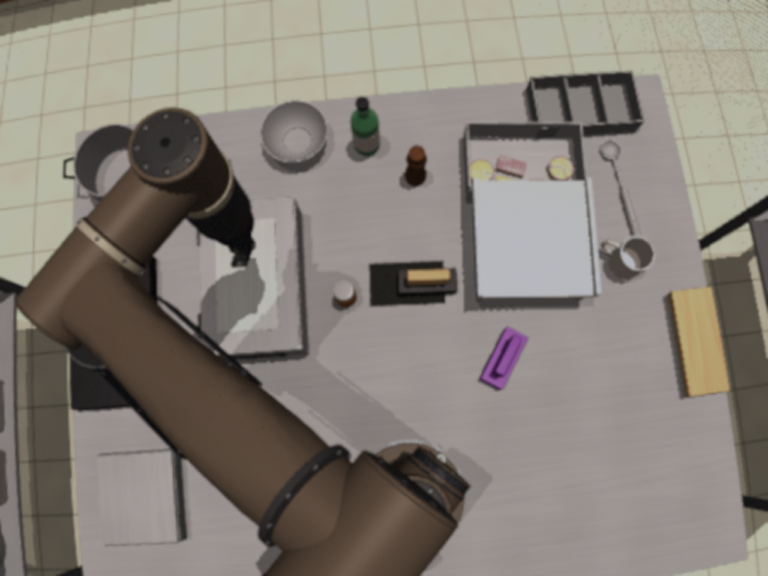

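The top view shows the scraper shifted to (428,280), overhanging the mat, so it was knocked. I'll pick it up and put it back.

Emit:
drive_tool --pt "0 3 -32.9 2 0 0 -1" --pt "0 3 -32.9 2 0 0 -1" --pt "0 3 -32.9 2 0 0 -1" --pt "0 3 -32.9 2 0 0 -1" --pt "0 3 -32.9 2 0 0 -1" --pt "0 3 -32.9 2 0 0 -1" --pt "9 3 -32.9 2 0 0 -1" --pt "9 3 -32.9 2 0 0 -1"

```text
clock: 39.67
tool_pos: [0.4582, -0.0881, 0.2917]
tcp_rot: [0.514, -0.484, 0.516, 0.485]
force: [0.7, 0.7, 1.1]
grip_width: 0.0855
```

```bash
python3 -c "
from meas import *
c=cam('wrist');save(c,'w21');W,ok=cloud(c)
print('grip',rects(W,ok,(.35,.6),(-.18,.05),(.08,.1)),'foot',rects(W,ok,(.35,.6),(-.18,.05),(.03,.045)),'mat',rects(W,ok,(.35,.6),(-.17,.06),(.0015,.008)))
"; python3 go.py .461 -.088 .1185 -3.2
```

```text
grip [(463, -90, 90, 22, 86.1, 88, 2046, (248, 175))] foot [(463, -91, 128, 54, 86.1, 37, 3335, (249, 153))] mat [(468, -44, 171, 103, 86.6, 3, 5392, (246, 201))]
t 39.725 pos [ 0.46 -0.09  0.29] F [-2.83  0.71 -3.51] w 0.08543660067112381 j [ 0.23  0.02 -0.45 -0.   -1.11 -0.29]
[17.06, -0.49, 0.02, -0.34, -0.03, -0.41] rows>=2.7
```

View pics/w21.png

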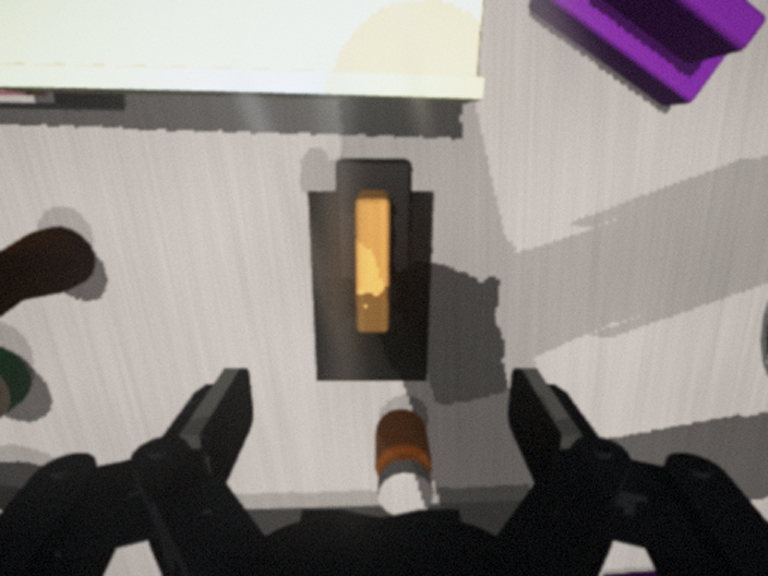

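Emit:
drive_tool --pt "6 -0.5 0 -0.3 0 -0.4 -1" --pt "12 -0.5 0 -0.3 0 -0.4 -1" --pt "16 -0.5 0 -0.3 0 -0.4 -1" --pt "17 -0.5 0 -0.3 0 -0.4 -1" --pt "17 -0.5 0 -0.3 0 -0.4 -1" --pt "17 -0.5 0 -0.3 0 -0.4 -1"

```text
clock: 40.48
tool_pos: [0.4662, -0.0876, 0.1265]
tcp_rot: [0.516, -0.489, 0.511, 0.484]
force: [0.2, 0.9, 0.1]
grip_width: 0.0856
```

Emit:
drive_tool --pt "0 0 0 0 0 0 1" --pt "0 0 0 0 0 0 1" --pt "0 0 0 0 0 0 1" --pt "0 0 0 0 0 0 1" --pt "0 0 0 0 0 0 1" --pt "0 0 0 0 0 0 1" --pt "0 0 0 0 0 0 1" --force 100

```text
clock: 41.35
tool_pos: [0.4646, -0.0878, 0.1247]
tcp_rot: [0.515, -0.488, 0.512, 0.484]
force: [-1.6, 1.4, 1.4]
grip_width: 0.0209
```

```bash
python3 go.py .468 -.045 .16 -3.2
```

```text
t 41.35 pos [ 0.46 -0.09  0.12] F [-1.57  1.37  1.35] w 0.020914600325607158 j [ 0.23  0.23 -0.66  0.   -0.68 -0.29]
[-3.53, -0.13, 4.29, 0.05, -0.01, 0.38] rows>=0.9
```

Emit:
drive_tool --pt "-3 0 0 0 0 0 1" --pt "-3 0 0 0 0 0.3 1" --pt "-3 -0.1 2 0 0 0.3 1" --pt "-3 -0.1 4.2 0 0 0.3 1" --pt "-3 -0.1 4.2 0 0 0.3 1" --pt "-1.5 -0.1 4.2 0 0 0.3 1" --pt "-0.2 -0.1 4.2 0 0 0.3 1" --pt "-0.2 -0.1 4.2 0 0 0.3 1"

```text
clock: 42.35
tool_pos: [0.4677, -0.0463, 0.1257]
tcp_rot: [0.513, -0.486, 0.514, 0.486]
force: [0.5, -0.5, -2.4]
grip_width: 0.0211
```

```bash
python3 go.py .468 -.045 .125 -3.2
```

```text
t 42.35 pos [ 0.47 -0.05  0.13] F [ 0.47 -0.49 -2.35] w 0.021145273822449025 j [ 0.32  0.23 -0.66  0.   -0.69 -0.38]
[0.07, -0.02, 0.13, 0.04, -0.05, 0.02] rows>=0.0
```

Emit:
drive_tool --pt "0.1 0 0 0 0 0 -1" --pt "0.1 0 0 0 0 0 -1" --pt "0.1 0 0 0 0 0 -1" --pt "0.1 0 0 0 0 0 -1" --pt "-5 0 0 0 0 0 -1" --pt "-10 0 0 0 0 0 -1" --pt "-17 0 0 0 0 0 -1" --pt "-17 0 0 0 0 0 -1"

```text
clock: 43.35
tool_pos: [0.4696, -0.0456, 0.3017]
tcp_rot: [0.516, -0.489, 0.51, 0.484]
force: [-1.1, -0.4, -1.1]
grip_width: 0.0852
```

```bash
python3 th.py; python3 -c "
from meas import *
for n in ['wrist','scene']:
    c=cam(n);save(c,n+'22');W,ok=cloud(c)
    print(n,'grip',rects(W,ok,(.35,.6),(-.18,.05),(.08,.1)),'foot',rects(W,ok,(.35,.6),(-.18,.05),(.03,.045)),'mat',rects(W,ok,(.35,.6),(-.17,.06),(.0015,.008)))
s=r.read_state();print(s['clock'],s['force'],s['grip_width'])"
```

```text
scene 3942 [-0.001  0.004  0.114] theta -0.004401389421705676
top 2155 [-0.002 -0.007  0.114] theta 0.007308885318934422
wrist grip [(468, -49, 88, 22, 86.3, 88, 1979, (254, 171))] foot [(468, -49, 129, 54, 86.9, 37, 3237, (254, 151))] mat [(468, -45, 171, 102, 86.8, 3, 5252, (255, 149))]
scene grip [(470, -51, 89, 22, 87.0, 87, 257, (245, 216))] foot [(470, -50, 130, 54, 86.4, 36, 442, (246, 231))] mat [(507, -27, 125, 28, 87.3, 3, 166, (261, 233)), (461, -107, 131, 75, -28.5, 3, 225, (233, 247))]
43.55 [-0.211 -0.605  0.733] 0.08550010450410629
```

View pics/scene22.png

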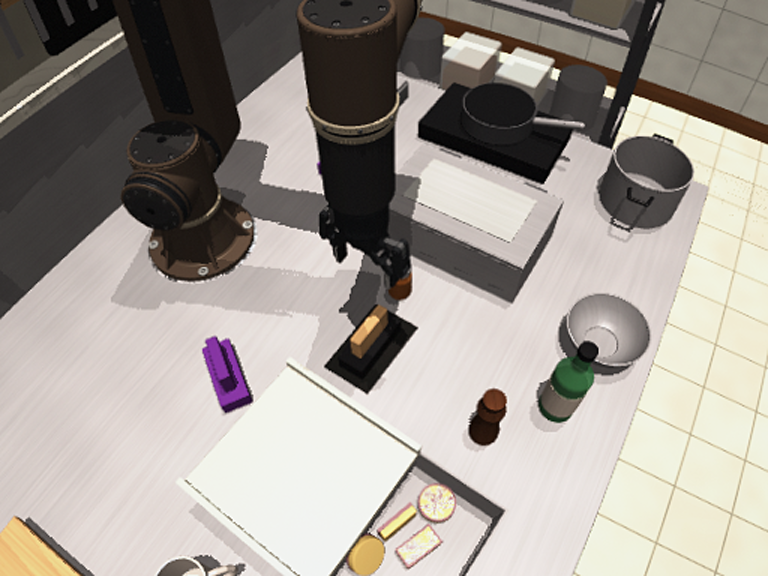

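The scraper is centred again and the cover is shut. One last check on the trimming leaning at the board edge.

```bash
python3 -c "
from meas import *
c=cam('scene');W,ok=cloud(c);im=c['image'].astype(int)
v0,v1,u0,u1=335,384,225,300
yel=(im[...,0]-im[...,2]>50)&ok
sub=np.zeros_like(yel);sub[v0:v1,u0:u1]=1
n,L,st,ce=cv2.connectedComponentsWithStats((yel&sub).astype(np.uint8))
for i in range(1,n):
    if st[i,4]<60: continue
    P=W[L==i];m=P.mean(0);u,s,vt=np.linalg.svd(P-m,full_matrices=False);print(ce[i].round(),st[i,4],'mean',m,'min',P.min(0),'max',P.max(0),'n',vt[2],s/np.sqrt(len(P)))
print([(d['score'],d['point'],at(W,ok,d['point'])) for d in r.landmark_of('scene','pan_floor')+r.landmark_of('scene','board_edge')])
ms=r.cut_out('scene','trim1')
print([(round(d['score'],2),np.round(d['point'])) for d in ms])
"
python3 - <<'E'
import cv2
im=cv2.imread('pics/scene22.png')[480:576,330:520]
cv2.imwrite('pics/crop22.png',cv2.resize(im,None,fx=4,fy=4,interpolation=cv2.INTER_CUBIC))
E
```

```text
[265. 347.] 246 mean [ 0.676 -0.306  0.035] min [ 0.657 -0.338 -0.001] max [ 0.693 -0.265  0.042] n [ 0.766 -0.227  0.601] [0.019 0.006 0.005]
[282. 356.] 75 mean [ 0.72  -0.3    0.021] min [ 0.707 -0.316  0.017] max [ 0.733 -0.284  0.024] n [ 0.045 -0.024  0.999] [0.009 0.006 0.002]
[244. 370.] 489 mean [ 0.662 -0.374  0.041] min [ 0.64  -0.402  0.002] max [ 0.683 -0.345  0.063] n [ 0.745 -0.134  0.653] [0.016 0.015 0.003]
[(0.76, [274.1, 375.2], array([ 0.724, -0.346,  0.021])), (0.62, [242.0, 348.5], array([ 0.643, -0.345,  0.105]))]
[(0.96, array([292., 335.])), (0.77, array([263., 346.])), (0.76, array([243., 369.])), (0.74, array([278., 365.])), (0.64, array([217., 325.]))]
```

View pics/crop22.png

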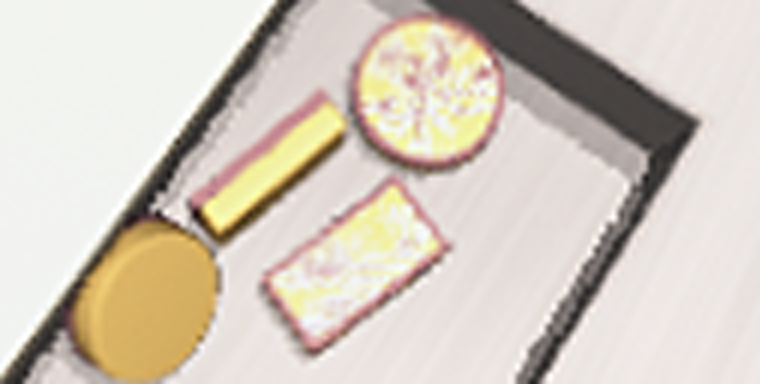

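```bash
python3 -c "
from h import *
r.job_done(); print(r.read_state()['clock'])"
```

```text
the job is handed in; nothing more can be done
the job is handed in; nothing more can be done
```

The prep station is closed down and the job is handed in; no verdict came back. The last clock reading before hand-in was about 43.6 s.

- **Tubs:** only two were out. Both stand upright in the well, last seen there as the cover began coming down over them.
- **Trimmings:** five were on the board, and I pushed them off in two lanes with only the scraper touching them. All five were seen in the waste pan. Two lean rather than lie flat: a square slice, and a round one against the pan's near wall. I estimate the round one's origin at about -63 mm in the pan's x, inside the ±90 mm limit, and low enough. One round in the pan is hidden in the last side view, but the top view taken after the cover shut shows it.
- **Cover:** lowered along its arc at no more than about 0.4 rad/s, with a final press of about 14 N. The last measured angle was 0.00 ± 0.01 rad.
- **Scraper:** something knocked it about 40 mm aside around the time the cover closed. I picked it up and put it back; it now stands upright about 4 mm from the mat's centre.
- **Other checks:** the pepper mill, spice jar and purple look-alikes were not touched. The gripper was open and clear at hand-in. No check failed; the scene and top cameras differed by only a few millimetres.

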